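Home-movie intake at the archive's scanning bench

TASK

Book in this home-movie delivery at the archive bench. Lay both small cassettes flat, label up, on the scanner glass, each centred in its own bay between the two white stops, and when both lie there press the green scan button fully in; leave them lying there. Nest all the other empty grey bins squarely, fully down, into the one on the blue returns board, and hang every film reel from the wire rack by its hub hole on the peg rail, one reel to a peg and well onto it; leave the loupe and the label roll alone.

Things in the scene. Friction and masses are not known exactly. Their poses are not given: they have to be found in the camera images.
- bay_left (a point): Centre of the left (+y) of two cassette bays on the glass top, 40 mm above the table, of a fixed dark flatbed scanner without lid. x points away from the robot, y left, z up. The cassette's long axis goes along x between two white stops (6 mm high, 36 mm wide in y, inner faces 37 mm from this point); across y a yellow outline 66 x 51 mm marks the middle.
- bay_right (a point): Centre of the right (-y) bay, as bay_left; the bays are 130 mm apart along y. The scanner's body is 250 (x) x 365 (y) x 40 mm; the point midway between the bays lies 35 mm nearer the robot than the body's middle. A hinge strip 13 mm high runs along the far edge.
- scan_button (a joint): Travel of the scanner's green push button: 0 out, 0.005 m fully in; a spring, about 1.2 N to start and 4 N fully in; it springs back.
- scan_button_top (a point): Centre of the top of the green scan button (22 mm diameter, standing 7 mm out of the scanner's top, near its front edge, left part), moves with it; about 47 mm above the table.
- cassette_a: Small video cassette, black with red label, 66 (its x) x 48 (its y) x 12 mm thick, 45 g, lying flat label up. Origin: centre of its underside; z up out of the label.
- cassette_b: Small video cassette with blue label, same as cassette_a.
- returns_board: Fixed blue board 150 (x) x 85 (y) x 4 mm high on the table; origin: centre of its underside. bin_a stands on it.
- bin_a: Empty grey ribbed bin, loose on the board, bottom of the stack: open top, 70 mm high, 133 (its x) x 63 mm (its y) over the upright rim band (top 14 mm), tapering to 112 x 42 mm at the foot; walls 2.5 mm; 110 g. Origin: centre of its underside, z up. Lugs inside at both ends seat the next bin, either way round, with its origin 34 mm above this one's (1.6 mm of play a side).
- bin_b: Empty grey bin like bin_a, standing on the table; to be nested. May be absent.
- bin_c: Empty grey bin like bin_a, standing on the table; to be nested. May be absent.
- reel_rack: Fixed low wire rack, 160 mm long (its x), in which the reels stand on edge in three slots 60 mm apart along x, each between wire loops that reach 49 mm above the table. Origin: centre of its underside.
- reel_a: Full film reel, grey, 76 mm diameter, 12.7 mm wide over its flanges, with a through hub hole of 12.7 mm; 60 g. Origin: centre of the hub; its x axis is the reel's axis (hole direction). Starts standing on edge in the rack, its axis along the rack's x, hub 46 mm above the table, top of the rim at 84 mm. May be absent.
- reel_b: Full film reel, white, as reel_a. May be absent.
- reel_c: Full film reel, cream, as reel_a. May be absent.
- peg_rail: Fixed stand: base plate 100 (x) x 300 (y) x 8 mm, two posts, and a level bar 20 mm thick (x), 292 mm long (y), from 142 to 158 mm above the table, carrying three pegs on its -x side. Origin: centre of its underside.
- peg_left (a point): Point on the axis of the left (+y) peg, 30 mm out from the bar's face, halfway along the peg, 152.6 mm above the table. Axes: the peg rail's, level. The steel peg, 6 mm diameter, points to this frame's -x, rising 5 degrees to its round tip 30 mm beyond this point. A reel hangs upright on it, its axis along x, its hub centre about 3 mm below the peg's axis.
- peg_mid (a point): As peg_left, on the middle peg; the pegs are 95 mm apart along y.
- peg_right (a point): As peg_left, on the right (-y) peg.
- loupe: Bystander: black loupe, 42 mm diameter x 45 mm high, origin at the centre of its foot. Leave alone.
- label_roll: Bystander: roll of paper labels, 60 mm diameter x 25 mm high, on the table. Leave alone.
Mind the look-alikes: they are no part of the job. Several things have the shape of the returns_board; the one meant has the colours described above. What is shaped like the cassette_a but yellow is not meant.

How it is judged:
By the outcome, as a careful person would: the job done as asked, in the order asked, and still so for the second after the job is handed in, with the robot touching nothing.
Of bin_b, bin_c only 1 to 2 are there at a start; the rules pass over those that are not, and their reading is None.
Of reel_a, reel_b, reel_c only 2 to 3 are there at a start; the rules pass over those that are not, and their reading is None.
At some moment in a run one of cassette_a, cassette_b may be knocked a few centimetres aside while the robot is not near it.
It also fails if it takes over 210 s, if anything falls off the work surface, if the arm or the gripper's body presses on something with over 40 N, if the wrist force passes 120 N, or if a joint passes its speed limit or range.

ROBOT

A 6-joint arm with a two-finger parallel gripper is mounted at the origin on the work surface. World frame = base frame: x ahead of the robot, y to its left, z up, the work surface at z = 0. Lengths are in m, angles in rad, forces in N, time in s.
With the tool pointing down it reaches from about 0.375 to 0.9 m from the base axis. Payload 3.1 kg.
Tool frame: the origin (TCP) lies at the very end of the fingers, on their centre line; the grasp point (between the pads) lies 19 mm behind it; z points along the fingers, y is the line along which they close (so a half turn about z gives the same grasp; the last joint's range is limited). The gripper opens to 85 mm and grips with 20 to 120 N. Pads are 22 mm wide; open, the fingers measure 114 mm over their backs; the gripper's body (76 mm by 85 mm) begins 54 mm behind the grasp point. The pads swing forward as they close: fully open they stand 13 mm farther back than shut.
Start: joints at [1.018, 0.527, 1.433, -0, 1.181, -0.178], TCP at [0.229, 0.582, 0.231] pointing down, gripper open.
Joint ranges: [-3.08, 3.08], [-0.75, 2.2], [0.22, 2.44], [-1.43, 4.57], [0, 2.65], [-2.85, 2.85]. Speed limits (rad/s): [2.79, 2.79, 3.14, 3.14, 3.14, 3.14].

INTERFACE

Orientations are given as a unit quaternion [x, y, z, w].
In Python, from station import telemetry, snapshot, ticket gives the robot as it stands.
- The arm moves only by the tool move_arm, never from a script. Its argument "commands" is text: rows parted by semicolons, each of 7 numbers parted by spaces: the shift along the tool's x, y, z in mm, then the turn, a rotation vector about the tool's x, y, z in degrees, then the opening, from -1 (shut) to 1 (fully open). A call has exactly 5 rows; each row is the pose to reach, as a shift and turn from the pose commanded when the call began, along the tool's axes at that moment; what a row does not reach only later rows make up. A row lasts 1/8 s, in which the tool goes at most 62.5 mm and 10.7 degrees, less where a joint would pass 70% of its speed; a pose out of reach is approached as far as the arm can. A call with a gripper value outside its range is refused whole. The fingers move at their own pace and stop on an object; "grip_force" is the grip in N (left out, the last holds). Time passes only in rows, so rows that repeat a pose let the fingers close, or fill a call up. It gives the time, the measured TCP pose, the force, the opening and the grip force at its end, in the units of the state.
- telemetry.sense(): the state, without advancing time (a new reading comes with each control period).
- snapshot(name): name is "scene" or "top" or "wrist"; returns a dict with "image" (384x512x3 uint8, red, green, blue), "fx", "fy", "cx", "cy" (pixels), "pose" (4x4, takes a point from camera to world coordinates). Camera axes: x right, y down, z forward; pixel columns grow to the right and rows downward; lengths in m; the calibration is good to about 2 mm. A picture is of the moment at which its call begins. There is no depth.
- ticket.sign_off(): hands the job in; it is judged then, once.
The state is a dict: "t": time; "q": joint angles; "qd": joint speeds; "tau": joint torques, N m; "tcp_pos": TCP position; "tool_rot": TCP orientation; "force": force on the tool from outside, world axes, zero at the start; "ft_torque": the same for the moment, N m; "finger_gap": opening from 0.0 (shut) to 1.0 (fully open); "gripper_force": force on a finger pad.
Only numpy, scipy, OpenCV 4.12 (cv2) and the standard library are available. Lean on these libraries where they do the work, as an engineer would, in place of code of your own. Each camera call takes 0.05 s, during which the arm holds its last target. There are 200 camera calls.

## Working session

There is one attempt and no reset: what is moved stays moved. The work goes in short steps, Python scripts to look and compute and a tool call to move; the robot and the scene stay as the last step left them, time stands still between calls to the robot, and variables do not carry over. Pictures are saved under pics/ and viewed, at most 14 in all, crops included, and the job is handed in when it is done.

Besides the shell and the picture viewer there is one more tool, called after "Request:" as name(argument=value, ...), one argument or row to a line, values as JSON. move_arm: Moves the arm, as the interface text tells. Its arguments: {"type":"object","properties":{"commands":{"type":"string"},"grip_force":{"type":"number"}},"required":["commands"]}

```bash
mkdir -p pics; ls
cat > h.py <<'E'
import numpy as np, cv2
from station import telemetry, snapshot, ticket
from scipy.spatial.transform import Rotation as R
def save(name, fn, crop=None, scale=1):
    s=snapshot(name); im=s["image"][:,:,::-1]
    np.savez("pics/"+fn+".npz",**{k:np.array(v) for k,v in s.items()})
    if crop: im=im[crop[1]:crop[3],crop[0]:crop[2]]
    cv2.imwrite("pics/"+fn+".png",cv2.resize(im,None,fx=scale,fy=scale,interpolation=cv2.INTER_CUBIC)); return s
def load(fn): 
    d=np.load("pics/"+fn+".npz"); return {k:d[k] for k in d}
def w(s,u,v,z):
    P=s["pose"]; d=P[:3,:3]@np.array([(u-s["cx"])/s["fx"],(v-s["cy"])/s["fy"],1.])
    return P[:3,3]+d*(z-P[2,3])/d[2]
def px(s,p):
    P=s["pose"]; c=P[:3,:3].T@(np.array(p)-P[:3,3]); return np.array([s["fx"]*c[0]/c[2]+s["cx"],s["fy"]*c[1]/c[2]+s["cy"]])
E
python3 - <<'E'
from h import *
for n in("scene","top"):
    s=save(n,n+"0",scale=1.56); print(n,s["fx"],s["cx"],s["cy"],s["pose"].round(3).tolist())
t=telemetry.sense(); print({k:np.round(v,3).tolist() for k,v in t.items()})
E
```

```text
pics
scene 387.8380370287382 260.6634914889287 191.77013962957193 [[0.804, 0.512, -0.301, 0.861], [0.594, -0.691, 0.412, -0.545], [0.003, -0.51, -0.86, 1.217], [0.0, 0.0, 0.0, 1.0]]
top 414.9607183457418 257.9863902705272 185.77724001050206 [[0.003, -0.994, 0.105, 0.33], [-1.0, -0.003, 0.004, -0.034], [-0.003, -0.105, -0.994, 1.38], [0.0, 0.0, 0.0, 1.0]]
{'t': 0.1, 'q': [1.017, 0.528, 1.434, 0.0, 1.181, -0.179], 'qd': [0.001, -0.004, -0.001, 0.0, -0.001, -0.0], 'tau': [-0.0, -44.33, -17.859, -0.0, 0.004, 0.0], 'tcp_pos': [0.228, 0.581, 0.23], 'tool_rot': [0.186, 0.982, -0.001, -0.0], 'force': [0.96, -0.115, 0.459], 'ft_torque': [0.022, 0.072, 0.036], 'gripper_force': 0.0, 'finger_gap': 1.0}
```

View pics/top0.png

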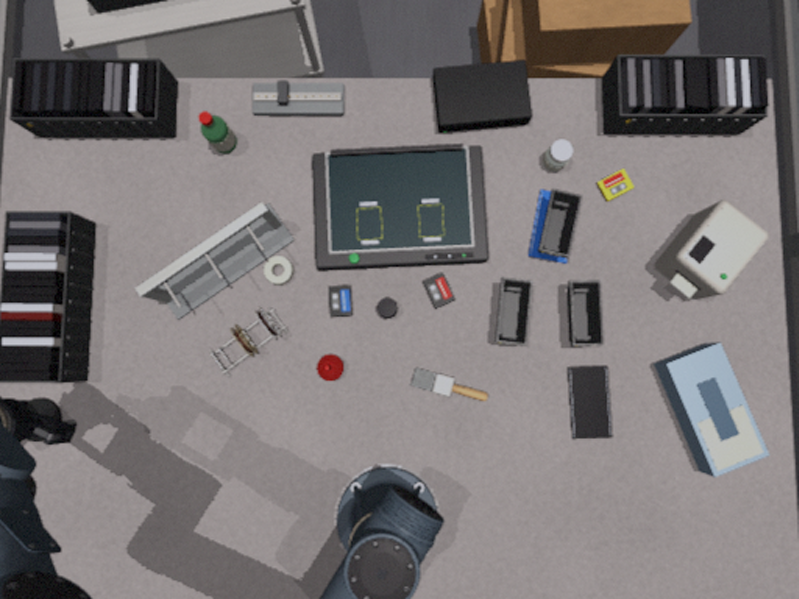

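View pics/scene0.png

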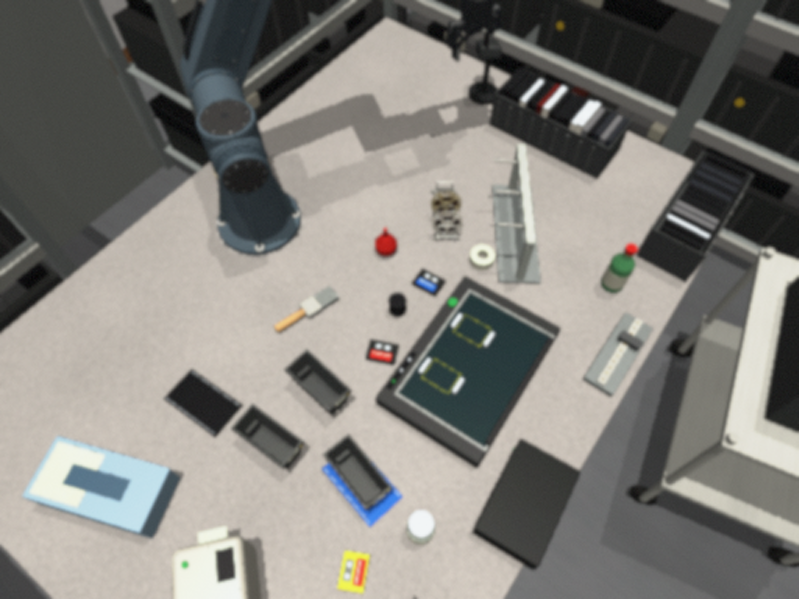

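The top picture shows the scanner (400,205), blue cassette (341,300), red cassette (438,290), bins at (512,312) and (584,312), bin_a on the blue board (555,225), the rack (248,340) and the peg rail (215,262). Look-alikes are the dark boards at (590,402) and (482,95) and the yellow cassette at (615,185). The blue board with a bin on it is the returns_board. Next I enlarge the rack and the candidates in one crop.

Run:
```python
from h import *
a=load("top0"); b=load("scene0")
A=a["image"][:,:,::-1]; B=b["image"][:,:,::-1]
r=lambda im,c:cv2.resize(im[c[1]:c[3],c[0]:c[2]],(400,300),interpolation=cv2.INTER_CUBIC)
out=np.vstack([np.hstack([r(A,(85,125,205,245 -30)),r(A,(125,175,225,250))]),np.hstack([r(B,(250,80,370,170)),r(A,(300,105,420,195))])])
# tiles: top (85..205,125..215)*3.333 ; (125..225,175..250)*4 ; scene (250..370,80..170)*3.33 ; top (300..420,105..195)*3.333
out[0:0]=0
r0=r(A,(85,125,205,215)); out[:300,:400]=r0
r1=r(A,(125,175,225,250)); out[:300,400:]=r1
cv2.imwrite("pics/c1.png",out)
for n,u,v,z in [("bayL?",369,223,.04),("bayR?",431,219,.04),("button",354,258,.047),("blue",341,301,.012),("red",438,290,.012),("binA top",560,222,.074),("bin1",513,311,.07),("bin2",584,313,.07),("rack",250,341,.03),("loupe",387,308,.045),("roll",278,270,.025)]:
    print(n,w(a,u/1.5625,v/1.5625,z).round(3))
s=snapshot("wrist"); t=telemetry.sense(); T=np.eye(4);T[:3,:3]=R.from_quat(t["tool_rot"]).as_matrix();T[:3,3]=t["tcp_pos"]
print((np.linalg.inv(T)@s["pose"]).round(3).tolist(),s["fx"],s["cx"],s["cy"])
```

```text
bayL? [0.613 0.043 0.04 ]
bayR? [ 0.622 -0.087  0.04 ]
button [0.538 0.073 0.047]
blue [0.451 0.103 0.012]
red [ 0.475 -0.103  0.012]
binA top [ 0.609 -0.35   0.074]
bin1 [ 0.427 -0.252  0.07 ]
bin2 [ 0.423 -0.395  0.07 ]
rack [0.365 0.289 0.03 ]
loupe [0.434 0.004 0.045]
roll [0.515 0.235 0.025]
[[0.0, -0.95, -0.311, 0.08], [1.0, 0.0, -0.0, -0.001], [0.0, -0.311, 0.95, -0.141], [0.0, 0.0, 0.0, 1.0]] 266.45183060425546 259.25416483298494 192.80563644051836
```

View pics/c1.png

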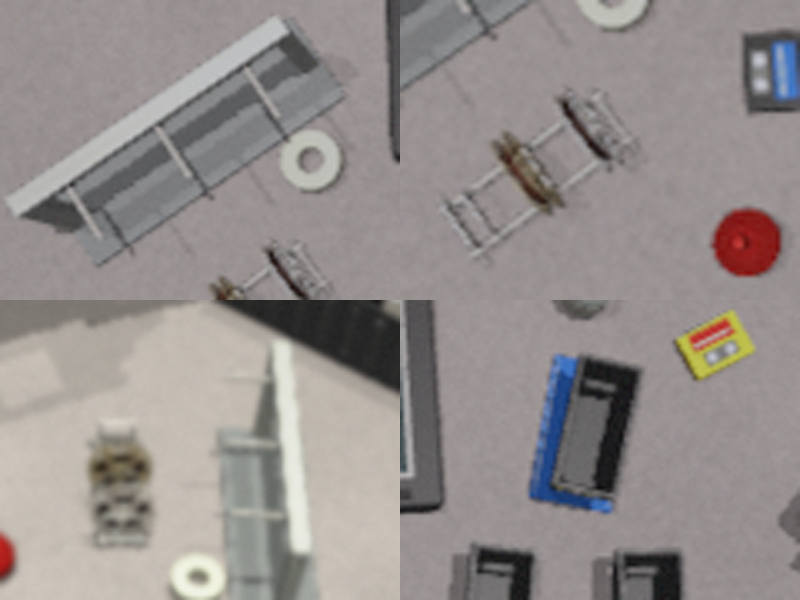

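The rack tile shows two reels: a cream one in the middle slot, tile 2 (530,172), and a grey/white one in the right slot (598,125). The left slot is empty. Tile 4 shows the grey bin on the blue board, plus the yellow cassette, which I leave alone. The three pegs point down and to the right in tile 1. Next I go to a viewing pose.

Request:
move_arm(
  commands="-232 -221 -50 0 0 -21.4 1;-232 -221 -50 0 0 -21.4 1;-232 -221 -50 0 0 -21.4 1;-232 -221 -50 0 0 -21.4 1;-232 -221 -50 0 0 -21.4 1",
  grip_force=40,
)

```text
t: 0.78
tcp_pos: [0.358, 0.3026, 0.2792]
tool_rot: [0.0, 1.0, -0.0, 0.0]
force: [0.5, -0.1, 0.5]
finger_gap: 1.0
gripper_force: 0.0
```

Request:
move_arm(
  commands="-135 -291 -70 0 0 0 1;-135 -291 -70 0 0 0 1;-135 -291 -70 0 0 0 1;-135 -291 -70 0 0 0 1;-135 -291 -70 0 0 0 1",
)

```text
t: 1.4
tcp_pos: [0.486, 0.0254, 0.346]
tool_rot: [0.001, 1.0, 0.0, 0.0]
force: [1.3, 0.9, -0.4]
finger_gap: 1.001
gripper_force: 0.0
```

Run:
```python
from h import *
s=save("wrist","w1",scale=1.56); print(s["pose"].round(3).tolist(), telemetry.sense()["tcp_pos"].round(4) if hasattr(telemetry.sense()["tcp_pos"],'round') else telemetry.sense()["tcp_pos"])
```

```text
[[0.001, 0.95, 0.311, 0.406], [1.0, -0.001, -0.0, 0.025], [0.0, 0.311, -0.95, 0.488], [0.0, 0.0, 0.0, 1.0]] [0.4913 0.0181 0.3479]
```

View pics/w1.png

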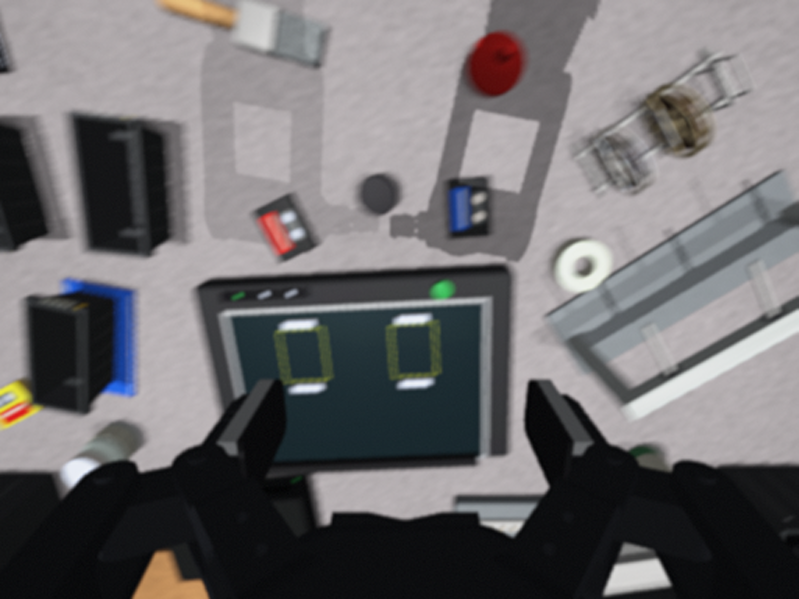

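```bash
cat >> h.py <<'E'
def blobs(mask,amin=8,win=None):
    m=mask.astype(np.uint8)
    if win is not None:
        k=np.zeros_like(m); k[win[1]:win[3],win[0]:win[2]]=1; m=m*k
    n,l,st,c=cv2.connectedComponentsWithStats(m,connectivity=8)
    return [(c[i],st[i,4],(l==i)) for i in range(1,n) if st[i,4]>=amin]
def rect(s,mask,z):
    """min area rect of a mask projected on plane z: centre, long-axis angle deg, size"""
    v,u=np.nonzero(mask); P=np.array([w(s,a,b,z)[:2] for a,b in zip(u,v)])
    P4=np.concatenate([P]) .astype(np.float32)
    (cx,cy),(a,b),t=cv2.minAreaRect(P4)
    if a<b: a,b,t=b,a,t+90
    return np.array([cx,cy]).round(4),(t+90)%180-90,round(a,4),round(b,4)
def cass(s,win):
    im=s["image"]; h=cv2.cvtColor(im,cv2.COLOR_RGB2HSV); 
    m=((h[...,2]<75)|((h[...,1]>110)&(h[...,2]>60)))
    b=max(blobs(m,30,win),key=lambda b:b[1]); return rect(s,b[2],.012),b[1]
E
python3 - <<'E'
from h import *
s=snapshot("wrist"); np.savez("pics/w2.npz",**{k:np.array(v) for k,v in s.items()})
im=s["image"]; h=cv2.cvtColor(im,cv2.COLOR_RGB2HSV)
print(telemetry.sense()["tcp_pos"])
print("red",cass(s,(150,115,210,175))); print("blue",cass(s,(275,105,325,160)))
print("stops",[(w(s,*b[0],.046).round(4)[:2],b[1]) for b in blobs((h[...,2]>200)&(h[...,1]<40),15,(165,190,300,260))])
print("yel",[(rect(s,b[2],.04),b[1]) for b in blobs((abs(h[...,0].astype(int)-30)<8)&(h[...,1]>90),15,(160,190,300,260))])
print("btn",[(w(s,*b[0],.046).round(4)[:2],b[1]) for b in blobs((abs(h[...,0].astype(int)-62)<14)&(h[...,1]>120)&(h[...,2]>80),10,(140,160,330,210))])
E
```

```text
[0.48936846 0.02172579 0.3469855 ]
red ((array([ 0.4724, -0.1049]), 24.55950164794922, 0.0612, 0.0478), np.int32(547))
blue ((array([0.4507, 0.1004]), 3.9197521209716797, 0.0646, 0.0477), np.int32(809))
stops [(array([ 0.5569, -0.0646]), np.int32(155)), (array([0.5705, 0.0378]), np.int32(101)), (array([ 0.5769, -0.0915]), np.int32(99)), (array([0.6519, 0.0416]), np.int32(84)), (array([ 0.6583, -0.0868]), np.int32(83))]
yel [((array([0.6124, 0.0394]), 3.3230843544006348, 0.0685, 0.0539), np.int32(127)), ((array([0.5919, 0.0133]), -8.432586669921875, 0.0276, 0.0053), np.int32(28)), ((array([ 0.6194, -0.1149]), 3.1106159687042236, 0.0671, 0.0042), np.int32(56)), ((array([ 0.6223, -0.0641]), 1.2082765102386475, 0.0529, 0.0039), np.int32(45)), ((array([ 0.6518, -0.0883]), 89.87364959716797, 0.034, 0.0021), np.int32(32))]
btn [(array([0.5356, 0.0707]), np.int32(127)), (array([ 0.5423, -0.1561]), np.int32(21))]
```

The wrist view shows the scanner bays at (303,357) and (414,349) in a 1.56x view, the button at (443,289), the red cassette at (285,227), the blue at (468,207), and the bins on the left. The bays come out 130 mm apart as specified, with the scanner yawed about 3°. Next I take a close look at the red cassette.

Request:
move_arm(
  commands="17 -126 197 0 0 -24.6 1;17 -126 197 0 0 -24.6 1;17 -126 197 0 0 -24.6 1;17 -126 197 0 0 -24.6 1;17 -126 197 0 0 -24.6 1",
)

```text
t: 2.12
tcp_pos: [0.4662, -0.0986, 0.146]
tool_rot: [-0.211, 0.977, 0.002, -0.003]
force: [0.4, 0.3, 0.2]
finger_gap: 1.0
gripper_force: 0.0
```

Request:
move_arm(
  commands="0 0 0 0 0 0 1;0 0 0 0 0 0 1;0 0 0 0 0 0 1;0 0 0 0 0 0 1;0 0 0 0 0 0 1",
)

```text
t: 2.75
tcp_pos: [0.4687, -0.0985, 0.149]
tool_rot: [-0.213, 0.977, -0.0, 0.0]
force: [0.9, -0.0, -1.2]
finger_gap: 1.001
gripper_force: 0.0
```

```bash
cat >> h.py <<'E'
def state():
    t=telemetry.sense(); M=R.from_quat(t["tool_rot"]).as_matrix(); return np.array(t["tcp_pos"]),M,t
def go(x,y,z,phi):
    """shift mm in tool axes, turn deg to reach TCP (x,y,z), down, tool y at azimuth phi"""
    p,M,t=state(); a=np.radians(phi); Y=np.array([np.cos(a),np.sin(a),0]);Z=np.array([0,0,-1.]);X=np.cross(Y,Z)
    T=np.c_[X,Y,Z]; print("GO",(M.T@(np.array([x,y,z])-p)*1000).round(1), np.degrees(R.from_matrix(M.T@T).as_rotvec()).round(1),"| at",p.round(4),"gap",np.round(t["finger_gap"],3),"F",np.round(t["force"],1))
E
python3 - <<'E'
from h import *
s=save("wrist","w3",scale=1.0)
r=cass(s,(150,60,400,250)); print(r)
go(*r[0][0],.003,r[0][1]+90)
E
```

```text
((array([ 0.5541, -0.1082]), -86.98043918609619, 0.1871, 0.0584), np.int32(4042))
GO [-73.7 -44.2 145.9] [  0.    0.  111.5] | at [ 0.4686 -0.0986  0.1489] gap 1.003 F [ 0.3 -0.3 -0.1]
```

View pics/w3.png

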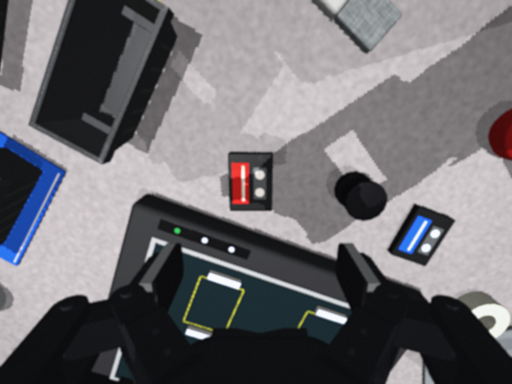

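The picture shows the red cassette upright at (250,182). My dark mask caught the scanner instead, so I narrow the window.

Run:
```python
from h import *
s=load("w3"); r=cass(s,(215,142,285,220)); print(r)
for z in(0.006,):
  go(*r[0][0],.003,r[0][1]+90)
h=cv2.cvtColor(s["image"],cv2.COLOR_RGB2HSV)
print("stops",[(w(s,*b[0],.046).round(4)[:2],b[0].round(0),b[1]) for b in blobs((h[...,2]>190)&(h[...,1]<40),15,(180,265,360,345))])
r=cass(s,(385,195,460,270)); print(r)
```

```text
((array([ 0.4715, -0.1088]), 24.020492553710938, 0.0644, 0.0467), np.int32(1917))
GO [  1.7 -10.4 145.9] [-0.   0.   0.5] | at [ 0.4686 -0.0986  0.1489] gap 1.003 F [ 0.3 -0.3 -0.1]
stops [(array([ 0.5524, -0.0288]), array([286., 285.]), np.int32(396)), (array([ 0.576 , -0.0928]), array([223., 281.]), np.int32(249)), (array([0.5694, 0.0363]), array([331., 316.]), np.int32(210)), (array([ 0.6575, -0.0946]), array([196., 334.]), np.int32(131))]
((array([0.4491, 0.0965]), 4.287229537963867, 0.0647, 0.0527), np.int32(1782))
```

Request:
move_arm(
  commands="2 -10 115 0 0 0.5 1;2 -10 115 0 0 0.5 1;2 -10 115 0 0 0.5 1;2 -10 145 0 0 0.5 1;2 -10 145 0 0 0.5 1",
  grip_force=40,
)

```text
t: 3.42
tcp_pos: [0.4709, -0.1086, 0.0045]
tool_rot: [-0.208, 0.978, 0.0, -0.0]
force: [-0.7, -0.0, 0.6]
finger_gap: 1.003
gripper_force: 0.0
```

Request:
move_arm(
  commands="0 0 0 0 0 0 0;0 0 0 0 0 0 -1;0 0 0 0 0 0 -1;0 0 0 0 0 0 -1;0 0 0 0 0 0 -1",
)

```text
t: 4.05
tcp_pos: [0.4718, -0.109, 0.0057]
tool_rot: [-0.208, 0.978, -0.001, 0.001]
force: [-0.2, 0.3, 10.0]
finger_gap: 0.54
gripper_force: 39.4
```

Request:
move_arm(
  commands="0 0 0 0 0 0 -1;0 0 -40 0 0 0 -1;0 0 -100 0 0 0 -1;0 0 -100 0 0 0 -1;0 0 -100 0 0 0 -1",
)

```text
t: 4.68
tcp_pos: [0.4707, -0.1085, 0.1043]
tool_rot: [-0.208, 0.978, -0.0, 0.0]
force: [0.4, 0.1, -0.8]
finger_gap: 0.545
gripper_force: 41.8
```

Run:
```python
from h import *
s=save("wrist","w4",scale=1.5)
h=cv2.cvtColor(s["image"],cv2.COLOR_RGB2HSV)
print("stops",[(w(s,*b[0],.046).round(4)[:2],b[0].round(0),b[1]) for b in blobs((h[...,2]>190)&(h[...,1]<40),15,(100,200,500,383))])
go(.618,-.091,.15,92.9)
```

```text
stops [(array([ 0.5193, -0.1902]), array([145., 223.]), np.int32(3189)), (array([0.4536, 0.0506]), array([436., 263.]), np.int32(9045)), (array([ 0.4886, -0.0851]), array([277., 239.]), np.int32(153)), (array([0.4421, 0.059 ]), array([453., 256.]), np.int32(103)), (array([0.4331, 0.0737]), array([473., 254.]), np.int32(88)), (array([ 0.5152, -0.0732]), array([276., 269.]), np.int32(175)), (array([ 0.5598, -0.1692]), array([155., 270.]), np.int32(162)), (array([0.4502, 0.0751]), array([462., 270.]), np.int32(84)), (array([ 0.5334, -0.094 ]), array([246., 277.]), np.int32(34)), (array([ 0.5555, -0.1119]), array([218., 289.]), np.int32(18)), (array([ 0.5522, -0.0519]), array([280., 309.]), np.int32(222)), (array([ 0.5754, -0.0931]), array([229., 312.]), np.int32(323)), (array([0.5484, 0.0251]), array([355., 332.]), np.int32(40)), (array([0.5176, 0.1528]), array([484., 352.]), np.int32(101)), (array([0.5685, 0.0423]), array([360., 353.]), np.int32(176))]
GO [-142.1  -44.4  -46.7] [ 0.  -0.  21.1] | at [ 0.4701 -0.1083  0.1034] gap 0.543 F [-0.  -0.3 -1.4]
```

View pics/w4.png

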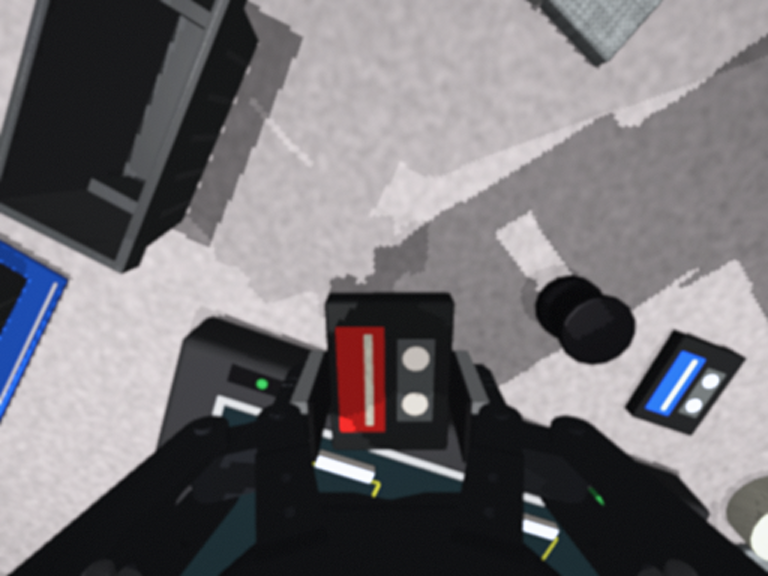

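The picture shows the red cassette held at (390,370) and level. I check its centre against the TCP and refine the bay position.

Run:
```python
from h import *
s=load("w4"); p,M,t=state()
for v in(294,303,440,447):
    q=w(s,389.5/1.5,v/1.5,.1034+.006); print(v,((M.T@(q-p))*1000).round(1))
```

```text
294 [33.2 -0.9 -6. ]
303 [29.7 -0.9 -6. ]
440 [-30.   -0.8  -6. ]
447 [-33.5  -0.8  -6. ]
```

Request:
move_arm(
  commands="-62 -19 -47 0 0 21.1 -1;-62 -19 -47 0 0 21.1 -1;-62 -19 -47 0 0 21.1 -1;-62 -19 -47 0 0 21.1 -1;-62 -19 -47 0 0 21.1 -1",
)

```text
t: 5.35
tcp_pos: [0.5333, -0.1003, 0.1492]
tool_rot: [-0.026, 1.0, 0.001, -0.002]
force: [0.1, 0.2, -0.6]
finger_gap: 0.542
gripper_force: 41.8
```

Run:
```python
from h import *
s=save("wrist","w5")
h=cv2.cvtColor(s["image"],cv2.COLOR_RGB2HSV)
cv2.imwrite("pics/w5.png",cv2.resize(s["image"][200:384,:,::-1],None,fx=1.56,fy=1.56))
go(.618,-.091,.1,92.9)
```

```text
GO [-84.9   5.1  49.3] [ 0.1 -0.2  0.1] | at [ 0.5337 -0.1005  0.1495] gap 0.545 F [-0.4  0.  -0.5]
```

View pics/w5.png

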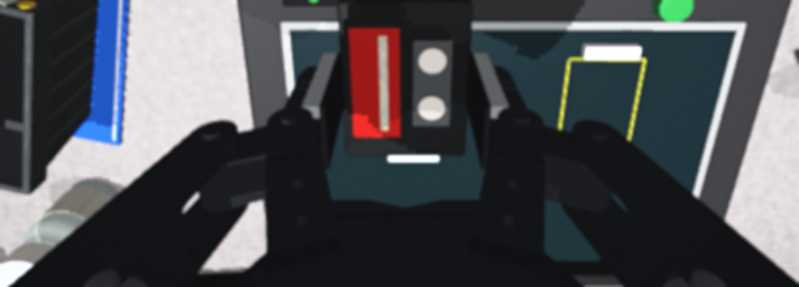

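Run:
```python
from h import *
s=load("w5")
h=cv2.cvtColor(s["image"],cv2.COLOR_RGB2HSV)
for b in blobs((h[...,2]>190)&(h[...,1]<40),40,(230,295,430,310))+blobs((h[...,2]>190)&(h[...,1]<40),40,(360,226,430,239)): print("stop",w(s,*b[0],.046).round(4),b[0].round(1),b[1],rect(s,b[2],.046))
for b in blobs((abs(h[...,0].astype(int)-62)<14)&(h[...,1]>120)&(h[...,2]>80),40): print("btn",w(s,*b[0],.047).round(4),b[0].round(),b[1])
```

```text
stop [ 0.6592 -0.0883  0.046 ] [264.6 301. ] 163 (array([ 0.6592, -0.0884]), -87.08502745628357, 0.0368, 0.0054)
stop [0.5691 0.0365 0.046 ] [392.3 233.1] 322 (array([0.5691, 0.0367]), -87.05164361000061, 0.0373, 0.009)
btn [0.5348 0.0683 0.047 ] [432. 203.] 404
btn [ 0.5412 -0.1574  0.047 ] [200. 198.] 46
```

Request:
move_arm(
  commands="-85 6.6 60 0 0 0 -1;-85 6.6 60 0 0 0 -1;-85 6.6 75 0 0 0 -1;-85 6.6 90 0 0 0 -1;-85 6.6 101 0 0 0 -1",
)

```text
t: 6.02
tcp_pos: [0.6181, -0.0898, 0.0487]
tool_rot: [-0.025, 1.0, 0.0, -0.001]
force: [-0.2, 0.9, 0.1]
finger_gap: 0.54
gripper_force: 41.8
```

Run:
```python
from h import *
go(.6178,-.0895,.047,92.93)
```

```text
GO [0.3 0.3 1.7] [ 0.  -0.1 -0. ] | at [ 0.6181 -0.0898  0.0487] gap 0.54 F [-0.2  0.9  0.1]
```

Request:
move_arm(
  commands="0 0 2 0 0 0 -1;0 0 2 0 0 0 -1;0 0 2 0 0 0 0.6;0 0 2 0 0 0 0.6;0 0 2 0 0 0 0.6",
)

```text
t: 6.65
tcp_pos: [0.62, -0.0899, 0.0481]
tool_rot: [-0.026, 1.0, -0.0, 0.0]
force: [-0.8, -0.6, -0.2]
finger_gap: 0.801
gripper_force: 0.0
```

Request:
move_arm(
  commands="0 0 -40 0 0 0 0.6;0 0 -110 0 0 0 1;0 0 -110 0 0 0 1;168 195 -110 0 0 -1 1;168 195 -110 0 0 -1 1",
)

```text
t: 7.28
tcp_pos: [0.5322, 0.0013, 0.1573]
tool_rot: [-0.033, 0.999, 0.0, -0.0]
force: [0.2, 0.6, 0.2]
finger_gap: 1.004
gripper_force: 0.0
```

Request:
move_arm(
  commands="85 100 0 0 0 0 1;85 100 0 0 0 0 1;85 100 0 0 0 0 1;85 100 0 0 0 0 1;85 100 0 0 0 0 1",
)

```text
t: 7.9
tcp_pos: [0.4436, 0.0938, 0.1577]
tool_rot: [-0.034, 0.999, -0.0, 0.001]
force: [-0.9, 0.0, 0.1]
finger_gap: 1.003
gripper_force: 0.0
```

Run:
```python
from h import *
s=save("wrist","w6",scale=1.56)
go(.4495,.098,.15,94)
for c in((.4495,.098),):
    u=px(s,(*c,.012)); print(u); u=u.astype(int)
    r=cass(s,(u[0]-42,u[1]-42,u[0]+42,u[1]+42)); print(r); go(*r[0][0],.008,r[0][1]+90)
print(px(s,(.6178,-.09,.052)))
```

```text
GO [-6.3  3.9  7.6] [-0.   0.1 -0.2] | at [0.4435 0.0937 0.1576] gap 1.001 F [ 0.3 -0.3  0.3]
[263.26984383 185.85139561]
((array([0.4482, 0.1016]), 3.899040460586548, 0.0655, 0.0482), np.int32(2050))
GO [ -5.    7.6 149.6] [-0.   0.1 -0.1] | at [0.4435 0.0937 0.1576] gap 1.001 F [ 0.3 -0.3  0.3]
[ 92.21227891 323.39370246]
```

View pics/w6.png

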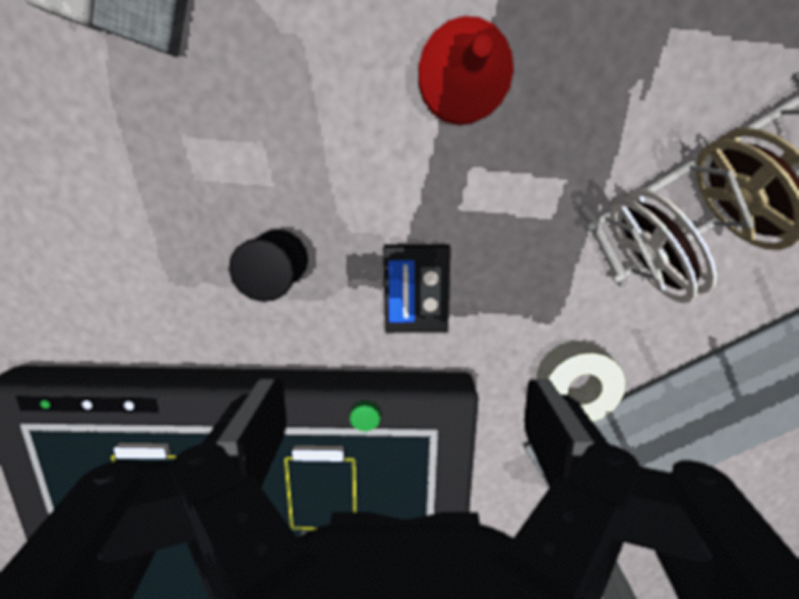

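The blue cassette is at (417,288) and measures 65.5 x 48.2 mm, which matches. The reels are white (660,245) and cream (750,188). Grasping the blue one.

Request:
move_arm(
  commands="-5 7.6 115 0 0 0 1;-5 7.6 115 0 0 0 1;-5 7.6 115 0 0 0 1;-5 7.6 149 0 0 0 1;-5 7.6 149 0 0 0 1",
)

```text
t: 8.57
tcp_pos: [0.4468, 0.1019, 0.0092]
tool_rot: [-0.034, 0.999, -0.0, -0.0]
force: [-0.7, 0.0, 0.8]
finger_gap: 0.998
gripper_force: 0.0
```

Request:
move_arm(
  commands="0 0 0 0 0 0 0;0 0 0 0 0 0 -1;0 0 0 0 0 0 -1;0 0 0 0 0 0 -1;0 0 0 0 0 0 -1",
)

```text
t: 9.2
tcp_pos: [0.449, 0.1024, 0.012]
tool_rot: [-0.034, 0.999, -0.0, 0.004]
force: [-0.4, -0.7, 25.2]
finger_gap: -0.001
gripper_force: 12.2
```

Request:
move_arm(
  commands="0 0 0 0 0 0 -1;0 0 -40 0 0 0 -1;0 0 -100 0 0 0 -1;0 0 -100 0 0 0 -1;0 0 -100 0 0 0 -1",
)

```text
t: 9.82
tcp_pos: [0.4461, 0.1025, 0.1092]
tool_rot: [-0.034, 0.999, -0.0, 0.001]
force: [-1.1, 1.1, 0.0]
finger_gap: -0.002
gripper_force: 0.0
```

Run:
```python
from h import *
s=save("wrist","w7"); p,M,t=state(); m=s["image"].max(2)<75
# held cassette edges along centre column band
g=cv2.cvtColor(s["image"],cv2.COLOR_RGB2GRAY)
print([int(x) for x in g[180:310,255:265].mean(1)][::2])
go(.6111,.040,.09,92.93)
```

```text
[32, 34, 35, 38, 40, 38, 35, 35, 41, 44, 44, 44, 44, 49, 52, 47, 43, 43, 36, 33, 31, 40, 41, 39, 90, 173, 102, 38, 38, 38, 37, 38, 38, 37, 34, 34, 34, 34, 34, 32, 30, 30, 34, 48, 49, 45, 31, 19, 18, 18, 17, 17, 17, 18, 18, 18, 18, 19, 17, 19, 21, 20, 88, 130, 48]
GO [-160.9  -73.7   18.2] [ 0.  -0.1  1. ] | at [0.4456 0.1025 0.1084] gap -0.003 F [ 0.2 -0.3  0.2]
```

The fingers slid over the top. So the TCP is at the shut tips, and the half-open tips stand about 5 mm higher. I back off, open and look again.

Request:
move_arm(
  commands="0 0 -45 0 0 0 1;0 0 -45 0 0 0 1;0 0 -45 0 0 0 1;0 0 -45 0 0 0 1;0 0 -45 0 0 0 1",
)

```text
t: 10.5
tcp_pos: [0.4456, 0.1025, 0.1526]
tool_rot: [-0.034, 0.999, 0.0, -0.001]
force: [0.3, 0.7, -0.2]
finger_gap: 0.999
gripper_force: 0.0
```

Run:
```python
from h import *
s=save("wrist","w8",scale=1)
u=px(s,(.448,.1,.012)).astype(int); print(u)
r=cass(s,(u[0]-42,u[1]-42,u[0]+42,u[1]+42)); print(r); go(*r[0][0],.001,r[0][1]+90)
```

```text
[257 184]
((array([0.4482, 0.1015]), 3.9390313625335693, 0.0654, 0.0481), np.int32(2130))
GO [ -2.6  -1.1 151.8] [ 0.  -0.1 -0. ] | at [0.4458 0.1025 0.1528] gap 0.997 F [ 0.3 -0.2  0.3]
```

View pics/w8.png

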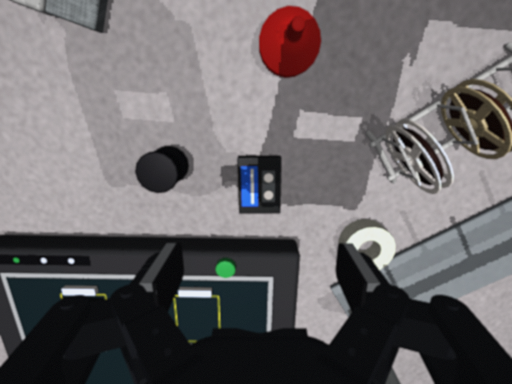

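The blue cassette is unmoved at (259,184). Grasping lower.

Request:
move_arm(
  commands="-2.6 -1 125 0 0 0 1;-2.6 -1 125 0 0 0 1;-2.6 -1 140 0 0 0 1;-2.6 -1 151.5 0 0 0 0.6;-2.6 -1 151.5 0 0 0 0.6",
)

```text
t: 11.18
tcp_pos: [0.4498, 0.1017, 0.0031]
tool_rot: [-0.034, 0.999, -0.0, 0.001]
force: [0.3, 0.4, -0.6]
finger_gap: 0.799
gripper_force: 0.0
```

Request:
move_arm(
  commands="0 0 0 0 0 0 0;0 0 0 0 0 0 -0.1;0 0 0 0 0 0 -0.1;0 0 0 0 0 0 -0.1;0 0 0 0 0 0 -0.1",
)

```text
t: 11.8
tcp_pos: [0.4502, 0.1017, 0.0042]
tool_rot: [-0.034, 0.999, -0.0, 0.002]
force: [0.4, -0.2, 6.0]
finger_gap: 0.545
gripper_force: 40.4
```

Request:
move_arm(
  commands="0 0 0 0 0 0 -0.3;0 0 0 0 0 0 -0.3;0 0 -40 0 0 0 -0.3;0 0 -100 0 0 0 -0.3;0 0 -100 0 0 0 -0.3",
)

```text
t: 12.42
tcp_pos: [0.4522, 0.1018, 0.1071]
tool_rot: [-0.034, 0.999, -0.0, 0.006]
force: [-0.3, -0.2, -0.2]
finger_gap: 0.546
gripper_force: 41.9
```

Run:
```python
from h import *
s=save("wrist","w9"); p,M,t=state()
g=cv2.cvtColor(s["image"],cv2.COLOR_RGB2GRAY)
print([int(x) for x in g[180:330,255:265].mean(1)][::2])
go(.6111,.040,.09,92.93)
```

```text
[99, 97, 96, 94, 95, 101, 65, 12, 12, 17, 22, 22, 21, 20, 20, 20, 19, 19, 23, 23, 23, 23, 24, 25, 24, 25, 25, 24, 25, 25, 25, 25, 24, 25, 24, 24, 25, 25, 24, 25, 25, 25, 25, 25, 25, 25, 28, 31, 32, 31, 29, 29, 30, 27, 22, 22, 23, 30, 33, 127, 206, 117, 38, 39, 39, 39, 39, 39, 40, 40, 39, 39, 39, 39, 39]
GO [-155.7  -72.6   16.5] [-0.   0.4  1. ] | at [0.4507 0.1017 0.1052] gap 0.541 F [-0.2 -1.1 -0.6]
```

Run:
```python
from h import *
s=load("w9"); p,M,t=state()
for v in(192,193,197): print(v,(M.T@(w(s,259.7,v,p[2]+.0078)-p)*1000).round(1))
```

```text
192 [34.5 -0.5 -8.1]
193 [34.  -0.5 -8.1]
197 [31.7 -0.5 -8. ]
```

Request:
move_arm(
  commands="-156 -73 0 0 0 1 -0.3;-156 -73 0 0 0 1 -0.3;-156 -73 0 0 0 1 -0.3;-156 -73 0 0 0 1 -0.3;-156 -73 17 0 0 1 -0.3",
)

```text
t: 13.1
tcp_pos: [0.6086, 0.0397, 0.0844]
tool_rot: [-0.025, 1.0, 0.0, -0.0]
force: [0.6, -0.1, -0.5]
finger_gap: 0.543
gripper_force: 41.9
```

Run:
```python
from h import *
go(.6131,.040,.046,92.93)
```

```text
GO [-4.5  0.1 38.4] [ 0. -0. -0.] | at [0.6086 0.0397 0.0844] gap 0.543 F [ 0.6 -0.1 -0.5]
```

Request:
move_arm(
  commands="-4 0 20 0 0 0 -0.3;-4 0 30 0 0 0 -0.3;-4 0 36 0 0 0 -0.3;-4 0 39 0 0 0 -0.3;-4 0 39 0 0 0 -0.3",
)

```text
t: 13.72
tcp_pos: [0.6137, 0.0397, 0.0463]
tool_rot: [-0.026, 1.0, -0.0, 0.0]
force: [-0.3, -0.9, -0.7]
finger_gap: 0.544
gripper_force: 41.8
```

Request:
move_arm(
  commands="0 0 0 0 0 0 -0.3;0 0 0 0 0 0 0.5;0 0 0 0 0 0 0.5;0 0 0 0 0 0 0.5;0 0 -40 0 0 0 0.5",
)

```text
t: 14.35
tcp_pos: [0.6109, 0.0399, 0.0836]
tool_rot: [-0.025, 1.0, 0.001, -0.004]
force: [1.6, 0.3, 0.4]
finger_gap: 0.753
gripper_force: 0.0
```

Request:
move_arm(
  commands="0 0 -120 0 0 0 0.5;0 0 -190 0 0 0 0.5;150 -60 -190 0 0 0 0.5;150 -60 -190 0 0 0 0.5;150 -60 -190 0 0 0 0.5",
)

```text
t: 14.98
tcp_pos: [0.4647, -0.0283, 0.2771]
tool_rot: [-0.026, 1.0, -0.0, 0.0]
force: [0.9, -0.3, -0.4]
finger_gap: 0.751
gripper_force: 0.0
```

Request:
move_arm(
  commands="0 0 0 0 0 0 0;0 0 0 0 0 0 0;0 0 0 0 0 0 -1;0 0 0 0 0 0 -1;0 0 0 0 0 0 -1",
)

```text
t: 15.6
tcp_pos: [0.4671, -0.0276, 0.2756]
tool_rot: [-0.026, 1.0, 0.0, -0.0]
force: [-1.1, -0.4, -0.1]
finger_gap: -0.0
gripper_force: 0.0
```

Run:
```python
from h import *
s=save("wrist","w10",scale=1.56)
print(state()[0])
```

```text
[ 0.467018   -0.02762924  0.27570579]
```

View pics/w10.png

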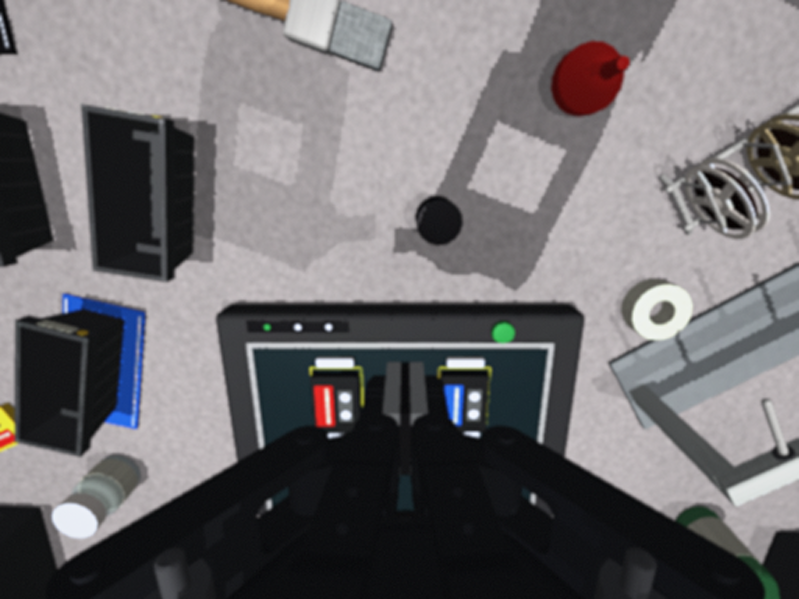

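Both cassettes lie label up between the stops: red at (336,402), blue at (465,400). I check centring through the label offset, and get the button position.

```bash
cat >> h.py <<'E'
def lab(s,z,hue,win):
    h=cv2.cvtColor(s["image"],cv2.COLOR_RGB2HSV); H=h[...,0].astype(int)
    m=(np.minimum(abs(H-hue),180-abs(H-hue))<10)&(h[...,1]>110)&(h[...,2]>60)
    b=max(blobs(m,8,win),key=lambda b:b[1]); return w(s,*b[0],z)[:2],rect(s,b[2],z)
E
python3 - <<'E'
from h import *
def rot(a): a=np.radians(a); return np.array([[np.cos(a),-np.sin(a)],[np.sin(a),np.cos(a)]])
s3,s8,s=load("w3"),load("w8"),load("w10")
lr,_=lab(s3,.012,0,(215,142,285,220)); lb,_=lab(s8,.012,110,(225,145,290,220))
br=rot(-24.0)@(lr-[.4715,-.1088]); bb=rot(-3.94)@(lb-[.4482,.1015]); print("off",br.round(4),bb.round(4))
h=cv2.cvtColor(s["image"],cv2.COLOR_RGB2HSV)
for n,hue,win,o in(("red",0,(190,230,240,285),br),("blue",110,(270,230,320,285),bb)):
    l,r=lab(s,.052,hue,win); print(n,r,"centre",(l-rot(2.93)@o).round(4))
for b in blobs((h[...,2]>180)&(h[...,1]<50),20,(190,226,325,290)): print("stop",b[0].round(),b[1],w(s,*b[0],.046).round(4)[:2])
for b in blobs((abs(h[...,0].astype(int)-62)<14)&(h[...,1]>120)&(h[...,2]>80),60): print("btn",w(s,*b[0],.047).round(4),b[0].round(),b[1])
go(.5348,.0695,.07,90)
E
```

```text
off [ 0.0016 -0.0114] [ 0.0026 -0.0112]
red (array([ 0.6221, -0.1013]), 2.973440170288086, 0.0504, 0.0223) centre [ 0.6188 -0.0905]
blue (array([0.6144, 0.0288]), 5.501647472381592, 0.0493, 0.0202) centre [0.6065 0.0401]
stop [214. 232.] 144 [ 0.5763 -0.0923]
stop [298. 233.] 138 [0.5697 0.0372]
stop [210. 260.] 30 [ 0.6246 -0.0992]
stop [292. 259.] 29 [0.6167 0.0321]
stop [304. 254.] 39 [0.6066 0.0499]
stop [221. 255.] 36 [ 0.6146 -0.0814]
stop [221. 266.] 36 [ 0.6347 -0.0808]
stop [303. 265.] 37 [0.6268 0.0508]
btn [0.5346 0.0698 0.047 ] [322. 213.] 159
btn [0.8508 0.4345 0.047 ] [493. 377.] 91
GO [-72.9  93.4 205.7] [ 0. -0.  3.] | at [ 0.467  -0.0276  0.2757] gap 0.001 F [-0.4 -0.7  0.5]
```

Request:
move_arm(
  commands="-73 93.4 195 0 0 3 -1;-73 93.4 195 0 0 3 -1;-73 93.4 195 0 0 3 -1;-73 93.4 195 0 0 3 -1;-73 93.4 205 0 0 3 -1",
)

```text
t: 16.27
tcp_pos: [0.5343, 0.0703, 0.0686]
tool_rot: [-0.001, 1.0, 0.0, -0.002]
force: [0.3, -0.3, -0.4]
finger_gap: -0.001
gripper_force: 0.0
```

Run:
```python
from h import *
go(.5348,.0697,.041,90)
```

```text
GO [-0.6 -0.6 27.6] [ 0.  -0.2  0.1] | at [0.5343 0.0703 0.0686] gap -0.001 F [ 0.3 -0.3 -0.4]
```

Request:
move_arm(
  commands="0 0 15 0 0 0 -1;0 0 21 0 0 0 -1;0 0 24 0 0 0 -1;0 0 26 0 0 0 -1;0 0 27 0 0 0 -1",
)

```text
t: 16.9
tcp_pos: [0.5353, 0.0687, 0.0448]
tool_rot: [0.001, 1.0, -0.0, 0.001]
force: [-0.9, -1.0, 1.8]
finger_gap: 0.0
gripper_force: 1.1
```

Request:
move_arm(
  commands="0 0 0 0 0 0 -1;0 0 0.5 0 0 0 -1;0 0 1 0 0 0 -1;0 0 1 0 0 0 -1;0 0 1 0 0 0 -1",
)

```text
t: 17.52
tcp_pos: [0.5354, 0.069, 0.0432]
tool_rot: [0.001, 1.0, -0.0, 0.0]
force: [-0.1, -2.9, 3.4]
finger_gap: -0.004
gripper_force: 1.6
```

Request:
move_arm(
  commands="0 0 1 0 0 0 -1;0 0 2 0 0 0 -1;0 0 3 0 0 0 -1;0 0 3 0 0 0 -1;0 0 3 0 0 0 -1",
)

```text
t: 18.15
tcp_pos: [0.5354, 0.069, 0.0419]
tool_rot: [0.001, 1.0, -0.0, 0.001]
force: [-1.9, -3.4, 15.7]
finger_gap: 0.0
gripper_force: 8.0
```

The button bottomed out: 15.7 N at 42 mm. Now to the bins.

Request:
move_arm(
  commands="0 0 -60 0 0 0 -1;0 0 -120 0 0 0 -1;20 -120 -230 0 0 0 1;55 -240 -255 0 0 0 1;55 -300 -255 0 0 0 1",
)

```text
t: 18.77
tcp_pos: [0.503, -0.0903, 0.2489]
tool_rot: [-0.0, 1.0, 0.001, 0.0]
force: [0.5, -0.2, 0.4]
finger_gap: 0.638
gripper_force: 0.0
```

Request:
move_arm(
  commands="0 -60 0 0 0 0 1;0 -60 0 0 0 0 1;0 -60 0 0 0 0 1;0 -60 0 0 0 0 1;0 -60 0 0 0 0 1",
)

```text
t: 19.4
tcp_pos: [0.5036, -0.1485, 0.2477]
tool_rot: [-0.0, 1.0, 0.0, -0.0]
force: [0.3, 0.3, 0.4]
finger_gap: 1.004
gripper_force: 0.0
```

Run:
```python
from h import *
s=save("wrist","w11",scale=1.56); p,M,t=state(); print(p,t["q"])
for c in((.427,-.252,.07),(.423,-.395,.07),(.609,-.35,.074)): print(px(s,c).round())
```

```text
[ 0.50367472 -0.14871221  0.24783895] [-5.00169750e-01  3.72865517e-01  1.66167981e+00  2.04972488e-04
  1.10771505e+00 -2.07184245e+00]
[169. 109.]
[ 43. 105.]
[109. 251.]
```

View pics/w11.png

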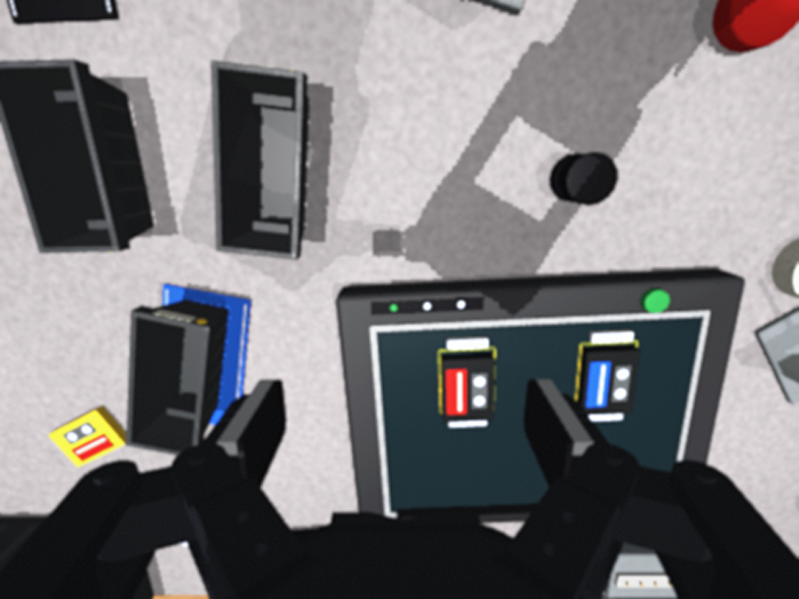

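The wrist view shows both cassettes centred in their bays. Bin rim corners, bin_b: (215,63),(303,72),(298,257),(217,249). Bin_c: (0,62),(78,62),(125,250),(40,250). Bin_a: (135,310),(210,322),(197,452),(130,443).

Run:
```python
from h import *
s=load("w11")
for n,z,c in(("b",.07,[(215,63),(303,72),(298,257),(217,249)]),("c",.07,[(0,62),(78,62),(125,250),(40,250)]),("a",.074,[(135,310),(210,322),(197,452),(130,443)])):
    P=np.array([w(s,u/1.5625,v/1.5625,z)[:2] for u,v in c]); L=(P[2]+P[3]-P[0]-P[1])/2; W=(P[1]+P[2]-P[0]-P[3])/2
    print(n,P.mean(0).round(4),"L",np.linalg.norm(L).round(4),"ang",np.degrees(np.arctan2(L[1],L[0])).round(1),"W",np.linalg.norm(W).round(4),np.degrees(np.arctan2(W[1],W[0])).round(1))
go(.438,-.258,.20,86)
```

```text
b [ 0.4247 -0.2562] L 0.1291 ang -6.6 W 0.0611 84.6
c [ 0.422  -0.3985] L 0.1291 ang -0.6 W 0.0594 90.1
a [ 0.6025 -0.3511] L 0.1294 ang -13.3 W 0.0594 80.4
GO [  65.7 -109.3   47.8] [ 0. -0.  4.] | at [ 0.5037 -0.1487  0.2478] gap 1.002 F [ 0.7 -0.6 -0. ]
```

```bash
cat >> h.py <<'E'
from scipy.optimize import minimize
def binfit(s,x,y,th,z,verbose=True):
    g=cv2.GaussianBlur(cv2.cvtColor(s["image"],cv2.COLOR_RGB2GRAY),(0,0),.6).astype(np.float32)
    a,b=.06525,.03025
    e=np.linspace(-1,1,60); L=np.vstack([np.c_[e*a,0*e+b],np.c_[e*a,0*e-b],np.c_[0*e+a,e*b],np.c_[0*e-a,e*b]])
    O=L*[[1+.005/a,1+.005/b]]; I=L*[[1-.006/a,1-.006/b]]
    def smp(P,q):
        c,sn=np.cos(q[2]),np.sin(q[2]); X=P@np.array([[c,sn],[-sn,c]])+q[:2]
        uv=np.array([px(s,(*p,z)) for p in X],np.float32)
        return cv2.remap(g,uv[:,0].reshape(-1,1),uv[:,1].reshape(-1,1),cv2.INTER_LINEAR,borderMode=cv2.BORDER_REPLICATE).ravel()
    q0=np.array([x,y,np.radians(th)]); ref=np.median(smp(L,q0))
    best=None
    def f(q): return np.mean(np.minimum(abs(smp(L,q)-REF),40))
    for REF in (75,95,115):
        for d in ([0,0,0],[.004,0,0],[-.004,0,0],[0,.004,0],[0,-.004,0]):
            r=minimize(f,q0+d,method="Nelder-Mead",options=dict(initial_simplex=q0+d+np.array([[0,0,0],[.006,0,0],[0,.006,0],[0,0,.06]]),xatol=1e-4,fatol=1e-3))
            if best is None or r.fun<best[0]: best=(r.fun,REF,r.x)
    q=best[2]; print("bin",q[:2].round(4),np.degrees(q[2]).round(2),"res",round(best[0],1),"ref",best[1],np.median(smp(L,q))); return q
E
python3 - <<'E'
from h import *
s=load("w11")
binfit(s,.4247,-.2562,-6,.07); binfit(s,.6025,-.3511,-11.5,.074); binfit(s,.422,-.3985,-.3,.07)
E
```

```text
bin [ 0.4229 -0.2568] -6.43 res 15.0 ref 115 116.5293
bin [ 0.605  -0.3531] -13.7 res 17.3 ref 95 93.5791
bin [ 0.422 -0.404] 1.5 res 13.1 ref 115 117.055664
```

Request:
move_arm(
  commands="70 -107 40 0 0 5 1;70 -107 40 0 0 5 1;70 -107 40 0 0 5 1;70 -107 40 0 0 5 1;70 -107 40 0 0 5 1",
)

```text
t: 20.08
tcp_pos: [0.4344, -0.256, 0.2085]
tool_rot: [0.043, 0.999, -0.0, 0.0]
force: [-0.4, -0.4, 0.1]
finger_gap: 0.996
gripper_force: 0.0
```

Request:
move_arm(
  commands="0 0 0 0 0 0 1;0 0 0 0 0 0 1;0 0 0 0 0 0 1;0 0 0 0 0 0 1;0 0 0 0 0 0 1",
)

```text
t: 20.7
tcp_pos: [0.4335, -0.257, 0.208]
tool_rot: [0.044, 0.999, 0.0, 0.0]
force: [0.2, -0.6, 0.0]
finger_gap: 1.003
gripper_force: 0.0
```

Run:
```python
from h import *
s=save("wrist","w12",scale=1)
q=binfit(s,.4247,-.2562,-6,.07); go(q[0],q[1],.055,np.degrees(q[2])+90)
```

```text
bin [ 0.4239 -0.2563] -7.86 res 13.7 ref 115 115.13086
GO [ 9.60e+00 -1.00e-01  1.53e+02] [ 0.  -0.   2.8] | at [ 0.4335 -0.257   0.208 ] gap 1.0 F [ 0.   0.7 -0.4]
```

Run:
```python
from h import *
def tile(fn,q,z,W=400,H=600,half=(50,75)):
    s=load(fn); c=px(s,(q[0],q[1],z)); k=W/(2*half[0])
    A=np.array([[k,0,W/2-k*c[0]],[0,k,H/2-k*c[1]]],np.float32)
    im=cv2.warpAffine(s["image"][:,:,::-1],A,(W,H),flags=cv2.INTER_CUBIC)
    t=np.radians(q[2]); 
    for hx,hy in((.0665,.0315),):
        P=[px(s,(q[0]+x*np.cos(t)-y*np.sin(t),q[1]+x*np.sin(t)+y*np.cos(t),z)) for x,y in((hx,hy),(hx,-hy),(-hx,-hy),(-hx,hy))]
        P=(np.array(P)@A[:,:2].T+A[:,2]); cv2.polylines(im,[P.round().astype(int)],True,(0,255,255),1); print(fn,P.round().astype(int).tolist())
    return im
a=tile("w12",(.4239,-.2563,-6.5),.07,half=(60,90)); b=tile("w11",(.605,-.3531,-12.5),.074,half=(45,67.5))
cv2.imwrite("pics/c2.png",np.hstack([a,b]))
```

```text
w12 [[286, 488], [104, 484], [101, 82], [310, 88]]
w11 [[291, 499], [89, 463], [97, 74], [322, 120]]
```

View pics/c2.png

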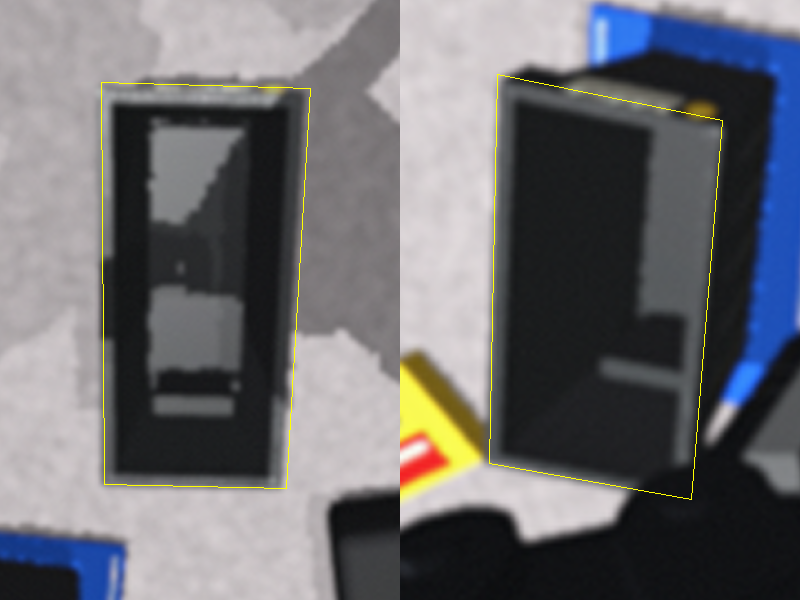

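The bin_b outline fits at (.424,-.2563,-6.5°). Bin_a fits at about (.605,-.353,-12.5°). Grasping bin_b.

Request:
move_arm(
  commands="9.6 0 100 0 0 1.4 1;9.6 0 120 0 0 1.4 1;9.6 0 140 0 0 1.4 1;9.6 0 156 0 0 1.4 1;9.6 0 156 0 0 1.4 0.7",
  grip_force=40,
)

```text
t: 21.38
tcp_pos: [0.4233, -0.2558, 0.0509]
tool_rot: [0.057, 0.998, 0.001, -0.001]
force: [0.7, 0.1, 0.0]
finger_gap: 0.852
gripper_force: 0.0
```

Request:
move_arm(
  commands="0 0 0 0 0 0 0.2;0 0 0 0 0 0 0.2;0 0 0 0 0 0 0.2;0 0 -40 0 0 0 0.2;0 0 -100 0 0 0 0.2",
)

```text
t: 22.0
tcp_pos: [0.4229, -0.2553, 0.1519]
tool_rot: [0.057, 0.998, 0.002, -0.002]
force: [1.6, -0.9, -1.8]
finger_gap: 0.721
gripper_force: 44.9
```

Request:
move_arm(
  commands="0 0 -60 0 0 0 0.2;0 0 -60 0 0 0 0.2;0 0 -60 0 0 0 0.2;0 0 -60 0 0 0 0.2;0 0 -60 0 0 0 0.2",
)

```text
t: 22.62
tcp_pos: [0.4232, -0.2555, 0.2105]
tool_rot: [0.057, 0.998, 0.001, -0.001]
force: [-0.3, -0.5, -1.1]
finger_gap: 0.725
gripper_force: 45.0
```

Run:
```python
from h import *
go(.54,-.353,.22,77.5)
```

```text
GO [-127.   -83.7  -10.1] [ 0.1 -0.2  6. ] | at [ 0.4232 -0.2555  0.2105] gap 0.725 F [-0.3 -0.5 -1.1]
```

Run:
```python
from h import *
s=load("top0"); binfit(s,.424,-.2563,-6.5,.07); binfit(s,.605,-.353,-12.5,.074); binfit(s,.422,-.401,0,.07)
# board outline blue
for f in("top0","w11"):
    s=load(f); h=cv2.cvtColor(s["image"],cv2.COLOR_RGB2HSV); u=px(s,(.605,-.353,.004)).astype(int)
    b=blobs((abs(h[...,0].astype(int)-112)<12)&(h[...,1]>120)&(h[...,2]>60),30,(max(u[0]-60,0),u[1]-60,u[0]+60,u[1]+60))
    for x in b: print(f,x[1],rect(s,x[2],.004))
```

```text
bin [ 0.4244 -0.2524] -6.25 res 6.8 ref 95 96.30176
bin [ 0.6062 -0.3482] -13.43 res 7.0 ref 75 75.49414
bin [ 0.4235 -0.4019] 1.56 res 9.8 ref 115 114.180176
top0 280 (array([ 0.6153, -0.3513]), -10.941230773925781, 0.1474, 0.0798)
w11 1405 (array([ 0.6135, -0.354 ]), -11.0029296875, 0.15, 0.0826)
```

Request:
move_arm(
  commands="-150 -60 0 0 0 3 0.2;-150 -60 0 0 0 3 0.2;-150 -60 0 0 0 3 0.2;-150 -60 0 0 0 3 0.2;-150 -60 0 0 0 3 0.2",
)

```text
t: 23.25
tcp_pos: [0.565, -0.3317, 0.2103]
tool_rot: [0.083, 0.997, 0.001, -0.002]
force: [-0.1, 0.8, -1.2]
finger_gap: 0.725
gripper_force: 44.9
```

Run:
```python
from h import *
go(.605,-.3525,.15,76.8)
```

```text
GO [-43.1 -14.   60.1] [ 0.1 -0.2  3.7] | at [ 0.565  -0.3317  0.2103] gap 0.725 F [-0.1  0.8 -1.2]
```

Request:
move_arm(
  commands="-43 -14 20 0 0 3.7 0.2;-43 -14 40 0 0 3.7 0.2;-43 -14 60 0 0 3.7 0.2;-43 -14 60 0 0 3.7 0.2;-43 -14 60 0 0 3.7 0.2",
)

```text
t: 23.88
tcp_pos: [0.6061, -0.3536, 0.1527]
tool_rot: [0.115, 0.993, -0.0, 0.0]
force: [0.7, 0.4, -0.6]
finger_gap: 0.727
gripper_force: 44.9
```

Run:
```python
from h import *
go(.605,-.3525,.089,76.8)
```

```text
GO [ 1.4  0.8 63.7] [-0.  0.  0.] | at [ 0.6061 -0.3536  0.1527] gap 0.727 F [ 0.7  0.4 -0.6]
```

Descend in steps, watching the force.

Request:
move_arm(
  commands="1.2 0.8 20 0 0 0 0.2;1.2 0.8 35 0 0 0 0.2;1.2 0.8 45 0 0 0 0.2;1.2 0.8 50 0 0 0 0.2;1.2 0.8 54 0 0 0 0.2",
)

```text
t: 24.5
tcp_pos: [0.6056, -0.3527, 0.098]
tool_rot: [0.115, 0.993, -0.0, 0.0]
force: [-0.2, 1.4, -1.0]
finger_gap: 0.723
gripper_force: 45.0
```

Request:
move_arm(
  commands="0 0 3 0 0 0 0.2;0 0 5 0 0 0 0.2;0 0 7 0 0 0 0.2;0 0 8 0 0 0 0.2;0 0 9 0 0 0 0.2",
)

```text
t: 25.12
tcp_pos: [0.6054, -0.3526, 0.0903]
tool_rot: [0.115, 0.993, -0.0, 0.0]
force: [-3.5, 1.8, 9.0]
finger_gap: 0.726
gripper_force: 46.0
```

Request:
move_arm(
  commands="0 0 1 0 0 0 0.2;0 0 1 0 0 0 0.2;0 0 2 0 0 0 0.2;0 0 2 0 0 0 0.2;0 0 2 0 0 0 0.2",
)

```text
t: 25.75
tcp_pos: [0.6055, -0.3526, 0.0903]
tool_rot: [0.115, 0.993, -0.0, 0.0]
force: [-4.3, 2.0, 11.4]
finger_gap: 0.724
gripper_force: 46.4
```

Request:
move_arm(
  commands="0 0 0 0 0 0 1;0 0 0 0 0 0 1;0 0 0 0 0 0 1;0 0 -40 0 0 0 1;0 0 -100 0 0 0 1",
)

```text
t: 26.38
tcp_pos: [0.6039, -0.3515, 0.1848]
tool_rot: [0.115, 0.993, 0.002, -0.003]
force: [1.0, 0.2, 0.1]
finger_gap: 1.001
gripper_force: 0.0
```

Request:
move_arm(
  commands="0 0 -25 0 0 0 1;180 0 -25 0 0 -14 1;180 0 -25 0 0 -14 1;180 0 -25 0 0 -14 1;180 0 -25 0 0 -14 1",
)

```text
t: 27.0
tcp_pos: [0.4257, -0.3087, 0.2113]
tool_rot: [-0.006, 1.0, 0.002, -0.002]
force: [0.7, 0.1, 0.2]
finger_gap: 1.001
gripper_force: 0.0
```

Run:
```python
from h import *
s=save("wrist","w13")
go(.432,-.402,.21,90.5)
for z in(.074,.091,.108): print(z); binfit(s,.6055,-.3525,-13.2,z)
binfit(s,.422,-.402,.5,.07)
```

```text
GO [ -2.2 -91.1   1.9] [ 0.  -0.   0.2] | at [ 0.4286 -0.3109  0.212 ] gap 1.0 F [ 0.5 -0.1 -0.2]
0.074
bin [ 0.5997 -0.3543] -13.22 res 25.1 ref 75 34.881348
0.091
bin [ 0.552  -0.3478] -10.63 res 24.6 ref 115 107.890625
0.108
bin [ 0.6081 -0.3546] -11.79 res 25.1 ref 75 12.239746
bin [ 0.4224 -0.4051] 1.35 res 9.4 ref 95 96.16797
```

Request:
move_arm(
  commands="-2 -94 10 0 0 -0.5 1;-2 -94 10 0 0 -0.5 1;-2 -94 10 0 0 -0.5 1;-2 -94 10 0 0 -0.5 1;-2 -94 10 0 0 -0.5 1",
)

```text
t: 27.68
tcp_pos: [0.4339, -0.4043, 0.202]
tool_rot: [-0.012, 1.0, 0.0, -0.0]
force: [-0.3, 0.8, -0.7]
finger_gap: 0.997
gripper_force: 0.0
```

Run:
```python
from h import *
s=save("wrist","w14")
q=binfit(s,.4224,-.405,1.3,.07); go(q[0],q[1],.0515,np.degrees(q[2])+90)
t=load("top0")
# stacked bin from top camera now
s2=save("top","t2")
for z in(.074,.09,.108): print(z,end=" "); binfit(s2,.606,-.349,-13,z)
```

```text
bin [ 0.4213 -0.4031] 0.65 res 12.4 ref 95 96.05469
GO [ 12.4   1.4 150.6] [ 0.  -0.   0.8] | at [ 0.4338 -0.4043  0.2021] gap 0.996 F [ 0.1  0.4 -0.2]
0.074 bin [ 0.6149 -0.3578] -13.29 res 7.2 ref 95 95.447266
0.09 bin [ 0.6107 -0.3535] -12.98 res 8.5 ref 95 95.99219
0.108 bin [ 0.6048 -0.3463] -13.25 res 9.9 ref 75 74.708984
```

Request:
move_arm(
  commands="12 1.4 100 0 0 0.6 1;12 1.4 120 0 0 0.6 1;12 1.4 138 0 0 0.6 1;12 1.4 150 0 0 0.6 1;12 1.4 150 0 0 0.6 1",
)

```text
t: 28.4
tcp_pos: [0.4222, -0.405, 0.0528]
tool_rot: [-0.006, 1.0, -0.001, 0.001]
force: [0.0, 0.6, 0.7]
finger_gap: 0.998
gripper_force: 0.0
```

Request:
move_arm(
  commands="0 0 0 0 0 0 0.4;0 0 0 0 0 0 0.2;0 0 0 0 0 0 0.2;0 0 0 0 0 0 0.2;0 0 0 0 0 0 0.2",
)

```text
t: 29.02
tcp_pos: [0.4223, -0.4051, 0.054]
tool_rot: [-0.006, 1.0, -0.001, 0.001]
force: [-0.0, 1.9, 6.8]
finger_gap: 0.725
gripper_force: 43.8
```

Request:
move_arm(
  commands="0 0 -50 0 0 0 0.2;0 0 -110 0 0 0 0.2;0 0 -160 0 0 0 0.2;-80 20 -180 0 0 13 0.2;-130 40 -180 0 0 13 0.2",
)

```text
t: 29.65
tcp_pos: [0.5385, -0.3691, 0.2341]
tool_rot: [0.109, 0.994, -0.002, 0.002]
force: [0.4, -0.0, -1.9]
finger_gap: 0.723
gripper_force: 45.5
```

Run:
```python
from h import *
go(.605,-.3525,.185,76.8)
```

```text
GO [-61.1  30.9  49.2] [-0.2  0.3  0.6] | at [ 0.5385 -0.3691  0.2341] gap 0.723 F [ 0.4 -0.  -1.9]
```

Request:
move_arm(
  commands="-61 31 20 0 0 0.6 0.2;-61 31 40 0 0 0.6 0.2;-61 31 49 0 0 0.6 0.2;-61 31 49 0 0 0.6 0.2;-61 31 49 0 0 0.6 0.2",
)

```text
t: 30.28
tcp_pos: [0.6024, -0.3517, 0.1829]
tool_rot: [0.113, 0.994, -0.0, 0.0]
force: [0.5, -0.6, -0.9]
finger_gap: 0.723
gripper_force: 45.5
```

Run:
```python
from h import *
go(.6052,-.3526,.126,76.8)
```

```text
GO [-2.9 -0.2 56.9] [-0.   0.   0.2] | at [ 0.6024 -0.3517  0.1829] gap 0.723 F [ 0.5 -0.6 -0.9]
```

Request:
move_arm(
  commands="-3 0 20 0 0 0.2 0.2;-3 0 33 0 0 0.2 0.2;-3 0 42 0 0 0.2 0.2;-3 0 48 0 0 0.2 0.2;-3 0 51 0 0 0.2 0.2",
)

```text
t: 30.9
tcp_pos: [0.6062, -0.3512, 0.1305]
tool_rot: [0.114, 0.993, -0.0, -0.0]
force: [0.2, -0.4, -0.4]
finger_gap: 0.727
gripper_force: 45.5
```

Request:
move_arm(
  commands="0 0 2 0 0 0 0.2;0 0 3 0 0 0 0.2;0 0 4 0 0 0 0.2;0 0 5 0 0 0 0.2;0 0 6 0 0 0 0.2",
)

```text
t: 31.52
tcp_pos: [0.6065, -0.3522, 0.1263]
tool_rot: [0.114, 0.993, -0.001, 0.001]
force: [-2.8, -1.6, 7.1]
finger_gap: 0.724
gripper_force: 46.4
```

Request:
move_arm(
  commands="0 0 1 0 0 0 0.2;0 0 1 0 0 0 0.2;0 0 2 0 0 0 0.2;0 0 2 0 0 0 0.2;0 0 2 0 0 0 0.2",
)

```text
t: 32.15
tcp_pos: [0.6064, -0.3529, 0.1259]
tool_rot: [0.114, 0.993, -0.002, 0.001]
force: [-3.8, -1.1, 9.7]
finger_gap: 0.726
gripper_force: 46.8
```

Bin_c seated at 0.126, as predicted. Release and move to the rack.

Request:
move_arm(
  commands="0 0 0 0 0 0 1;0 0 0 0 0 0 1;0 0 0 0 0 0 1;0 0 -40 0 0 0 1;0 0 -100 0 0 0 1",
)

```text
t: 32.78
tcp_pos: [0.605, -0.3498, 0.2207]
tool_rot: [0.114, 0.993, 0.002, -0.003]
force: [1.3, -0.3, 0.8]
finger_gap: 0.998
gripper_force: 0.0
```

Request:
move_arm(
  commands="50 50 -50 0 0 -10 1;100 100 -50 0 0 -20 1;150 200 -50 0 0 -30 1;190 300 -50 0 0 -40 1;210 350 -50 0 0 -46 1",
)

```text
t: 33.4
tcp_pos: [0.502, -0.0714, 0.272]
tool_rot: [-0.285, 0.959, 0.0, 0.0]
force: [0.6, 1.0, 0.2]
finger_gap: 0.999
gripper_force: 0.0
```

Run:
```python
from h import *
s=load("top0")
print("cream",w(s,257,218,.06).round(3),"white",w(s,274.5,206,.06).round(3))
go(.40,.24,.24,123)
s=save("top","t3"); 
for z in(.074,.108,.142): print(z,end=" "); binfit(s,.606,-.349,-13,z)
```

```text
cream [ 0.366 -0.026  0.06 ] white [ 0.405 -0.082  0.06 ]
GO [-84.7 316.6  32.1] [0.  0.  0.1] | at [ 0.502  -0.0714  0.272 ] gap 0.999 F [0.6 1.  0.2]
0.074 bin [ 0.6012 -0.3365] -11.82 res 10.3 ref 75 75.25879
0.108 bin [ 0.6155 -0.357 ] -12.69 res 5.6 ref 95 95.29004
0.142 bin [ 0.6063 -0.3474] -12.31 res 9.7 ref 95 94.87988
```

Request:
move_arm(
  commands="-80 300 30 0 0 0 1;-80 300 30 0 0 0 1;-80 300 30 0 0 0 1;-80 300 30 0 0 0 1;-80 300 30 0 0 0 1",
)

```text
t: 34.08
tcp_pos: [0.4062, 0.2238, 0.2418]
tool_rot: [-0.283, 0.959, 0.0, 0.0]
force: [1.3, 0.9, -0.7]
finger_gap: 0.997
gripper_force: 0.0
```

Request:
move_arm(
  commands="0 0 0 0 0 0 1;0 0 0 0 0 0 1;0 0 0 0 0 0 1;0 0 0 0 0 0 1;0 0 0 0 0 0 1",
)

```text
t: 34.7
tcp_pos: [0.4073, 0.2211, 0.242]
tool_rot: [-0.282, 0.959, -0.0, 0.0]
force: [0.5, 0.3, 0.0]
finger_gap: 0.999
gripper_force: 0.0
```

Run:
```python
from h import *
s=load("top0")
for n,u,v in(("cream",157,218),("white",174.5,206)): print(n,w(s,u,v,.06).round(3))
s=save("wrist","w15",scale=1.56); print(state()[0])
go(.40,.24,.24,123)
```

```text
cream [0.365 0.291 0.06 ]
white [0.404 0.237 0.06 ]
[0.40722245 0.22123248 0.24196751]
GO [-4.1 19.7  2. ] [-0.   0.  -0.2] | at [0.4072 0.2212 0.242 ] gap 0.998 F [ 0.5 -0.6  0.4]
```

View pics/w15.png

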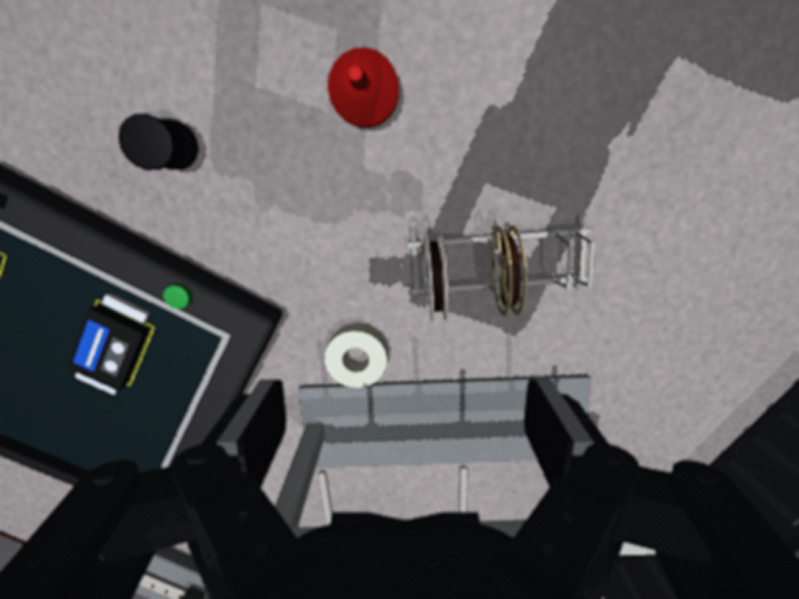

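The picture shows the rack with the white reel at (440,272) and the cream at (509,268). The rail's base front edge runs (300,387)-(590,376), and two pegs show at (325,500) and (463,490). The blue cassette still lies in its bay. I compute positions from this.

Run:
```python
from h import *
s=load("w15"); f=lambda u,v,z:w(s,u/1.5625,v/1.5625,z)
az=lambda d:np.degrees(np.arctan2(d[1],d[0])).round(1)
a,b=f(300,387,.008),f(590,376,.008); print("base front edge",a.round(3),b.round(3),np.linalg.norm(b-a).round(4),az(b-a))
W=f(440,270,.065);C=f(509,268,.065); print("white",W.round(4),"cream",C.round(4),np.linalg.norm(C-W).round(4),az(C-W))
g=cv2.cvtColor(s["image"],cv2.COLOR_RGB2GRAY)
for v in range(148,206,4): print(v,' '.join("%3d"%x for x in g[v,262:350:1][::2]))
go(W[0],W[1],.18,126)
```

```text
base front edge [0.579 0.204 0.008] [0.409 0.443 0.008] 0.2937 125.3
white [0.3913 0.2427 0.065 ] cream [0.3606 0.2873 0.065 ] 0.0541 124.5
148 133 139 121 129 137 127  85  78  91  88  91  89  93  95  96  95  91 105 150 154 146 140 138 136 134 136 122  75  74  72  83  74  69 128  74 100 111 108 104 102 113 118 124 130
152 131 141 117 108 132 115  98  74  73  89 105  88  73  76  78  82  88  88  94  96 124 151 153 151 152 142 123  78  92 108  54  95  26  84 159 106 158 176 175 173 166 157 135 131
156 175 176 177 168 106 100 103  17   7  48 126 110 108 110 106 101  97  94  98 101  95  84  78  78  84  80  70  73  85 135  27  96  70  19  77 118 128 158 158 159 159 140  85  84
160 143 154 152 106  77  91 112  32   8  20  93 121  91  98  98  95  93  96  98  95  92  78  76  76  74  72  68  85 129 135  33  60 110  31  33  94 109 158 159 148 116  90  81  89
164  90 103 103  72  76  99 130  67  10  11  68 127 111  95  94  92  94  96  93  93  93  80  76  74  76  74  70  75  82  65  55  66 117  51  29  38  69 140 131 117  91  89  80  86
168  90  79  92  77  83  96 110  72  11  12  33 121 118  90 
[... 1133 characters left out ...]
94  64  79  27  46  72  46  19  45  54  93  98  98 101 100 133 150
196 157 153 146 125 127 117 138 129  70   6  13  64 125 101  96  98 100  94  91  93  97  98  96  98  97  94  93  94  79  75  81  57  69  45  75  78  68  98 101 100 100 135 155 158
200 161 160 161 160 158 157 151 121 130 128 132  96 128 130 123 104  94  97  96  95  97  97  96  95  96  96  93  93  94  73  48  64  95  84  56  58  87  97  97  98 139 158 157 155
204 165 161 159 157 160 166 162 128 153 164 161 132 137 161 163 160 158 156 152 151 127 101 100  94  96  93  96 103  98  98  95  94  94  97  94  91  91  93  98 132 158 158 161 158
GO [ 1.8 26.7 62. ] [-0.   0.  -3.2] | at [0.4072 0.2212 0.242 ] gap 0.998 F [ 0.5 -0.6  0.4]
```

Request:
move_arm(
  commands="2 27 62 0 0 -2 1;2 27 62 0 0 -2 1;2 27 62 0 0 -2 0.2;2 27 62 0 0 -2 0.2;2 27 62 0 0 -2 0.2",
)

```text
t: 35.38
tcp_pos: [0.3917, 0.2436, 0.1812]
tool_rot: [-0.3, 0.954, -0.0, 0.002]
force: [-0.4, 0.5, -0.4]
finger_gap: 0.6
gripper_force: 0.0
```

Request:
move_arm(
  commands="0 0 0 0 0 0 0.2;0 0 0 0 0 0 0.2;0 0 0 0 0 0 0.2;0 0 0 0 0 0 0.2;0 0 0 0 0 0 0.2",
)

```text
t: 36.0
tcp_pos: [0.3904, 0.2435, 0.1798]
tool_rot: [-0.3, 0.954, -0.0, -0.0]
force: [0.2, 0.1, -0.9]
finger_gap: 0.605
gripper_force: 0.0
```

Run:
```python
from h import *
s=save("wrist","w16",scale=1.56); print(state()[0])
g=cv2.cvtColor(s["image"],cv2.COLOR_RGB2GRAY)
for v in range(110,290,7): print(v,' '.join("%3d"%x for x in g[v,225:310][::2]))
```

```text
[0.3904172  0.24353576 0.17984229]
110 135 141 142 138 138 136 135 140 157 164 161 158 158 160 162 157 154 155 164 166 163 158 157 160 162 163 159 156 156 158 161 163 161 155 106  94  95  97  97  95  97  97 101
117 144 143 141 140 139 135 133 133 141 156 165 167 161 159 160 156 154 157 162 158 153 155 159 160 155 155 158 159 160 161 163 159 114  95  95  96 100  99  97  97  94  92  93
124 142 138 139 138 138 131 128 135 141 140 136 135 139 156 160 157 157 143 134 140 142 140 140 141 144 156 160 164 164 160 135  96  95  94  97  99  97  96  94  95  95  94  96
131 138 140 139 139 140 142 148 143 140 137 133 138 139 138 139 139 141 145 143 138 137 138 138 141 149 159 161 159 153 120  97  99  99 102  99  98  98  96  96  95  92  91  91
138 144 141 140 139 137 138 145 144 140 141 139 136 136 136 135 139 139 140 138 135 138 139 136 136 153 163 162 144 101  91  94  96  95  95  94  96  94  93  94  94 120 157 163
145 142 137 138 140 138 138 142 146 148 145 140 136 136 134 134 138 140 140 141 141 141 141 140 151 160 155 117  95  97  97  98  97  93  78  75  81  94  86  84 124 145 151 156
152 143 1
[... 2810 characters left out ...]
 158 156 156 161 162 161 159 160 152 138 141 154 160 161 163 165 166 160 158 165 161 159 157 162 166 153 105 102 151 158 159 162 160 157 159 160 157 159 159  72   3   9   6
271 137 136 137 136 137 138 137 138 136 131 118 128 136 138 138 138 136 138 137 138 138 139 138 139 139 121  82 103 138 140 140 138 138 139 138 139 139 140 140 115  24   7   7
278 125 123 123 123 125 123 125 126 121 121 119 120 122 125 121 121 122 120 120 119 120 122 121 120 125 112  70  80 117 120 122 120 117 121 123 121 121 124 121 121  98  19   5
285 119 121 120 121 122 121 119 120 120 120 118 118 119 119 118 118 120 121 122 119 118 119 122 122 121 103  64  82 115 117 118 118 118 119 118 117 117 117 117 117 117  93  15
```

```bash
cat >> h.py <<'E'
def reelx(s,u1,v1,u2,v2,zh=.046):
    """bisector of the two tangent rays, cut at hub height, in tool axes (mm) and world"""
    p,M,t=state(); P=s["pose"]; o=P[:3,3]
    d=[w(s,u,v,0)-o for u,v in((u1,v1),(u2,v2))]; d=[x/np.linalg.norm(x) for x in d]
    b=d[0]+d[1]; c=o+b*(zh-o[2])/b[2]
    ang=np.arccos(d[0]@d[1])/2; r=np.linalg.norm(c-o)*np.sin(ang)
    print("hub",c.round(4),"tool",(M.T@(c-p)*1000).round(1),"r",r.round(4)); return c
E
python3 - <<'E'
from h import *
s=load("w16"); g=cv2.cvtColor(s["image"],cv2.COLOR_RGB2GRAY)
print("near",[(v,g[v,252:262].tolist()) for v in range(155,170,1)]); print("far",[(v,g[v,253:264].tolist()) for v in range(214,224)])
reelx(s,255.3,161,257.5,220.5)
E
```

```text
near [(155, [140, 130, 108, 97, 106, 126, 149, 160, 162, 161]), (156, [141, 127, 99, 79, 85, 106, 138, 155, 159, 159]), (157, [141, 129, 104, 81, 78, 98, 129, 149, 153, 153]), (158, [136, 124, 98, 79, 77, 90, 119, 140, 140, 142]), (159, [128, 112, 88, 76, 76, 84, 111, 130, 127, 127]), (160, [127, 114, 87, 76, 74, 80, 101, 119, 118, 112]), (161, [125, 116, 90, 76, 75, 78, 89, 105, 112, 104]), (162, [112, 102, 86, 77, 77, 75, 79, 97, 113, 108]), (163, [98, 85, 80, 76, 77, 76, 80, 98, 121, 117]), (164, [92, 78, 74, 75, 76, 77, 81, 103, 127, 125]), (165, [89, 70, 64, 65, 64, 66, 76, 102, 133, 133]), (166, [83, 51, 42, 41, 42, 43, 55, 94, 133, 140]), (167, [74, 30, 17, 17, 18, 18, 33, 79, 128, 145]), (168, [74, 19, 9, 7, 7, 8, 22, 67, 123, 146]), (169, [80, 20, 7, 10, 9, 9, 18, 60, 116, 139])]
far [(214, [65, 20, 9, 12, 11, 10, 10, 26, 70, 123, 154]), (215, [69, 24, 8, 12, 11, 14, 10, 25, 70, 123, 154]), (216, [79, 33, 10, 10, 11, 9, 11, 25, 70, 123, 153]), (217, [92, 42, 12, 9, 9, 8, 9, 26, 69, 122, 152]), (218, [92, 44, 15, 10, 9, 7, 8, 25, 71, 121, 148]), (219, [95, 59, 44, 36, 33, 33, 36, 54, 92, 130, 150]), (220, [101, 89, 93, 88, 85, 86, 90, 106, 128, 143, 149]), (221, [109, 115, 134, 137, 137, 137, 140, 147, 154, 152, 149]), (222, [110, 125, 150, 159, 159, 162, 162, 163, 160, 151, 146]), (223, [110, 128, 154, 164, 165, 166, 168, 166, 158, 147, 140])]
hub [0.3987 0.2449 0.046 ] tool [ -7.6  -3.6 133.8] r 0.0321
```

Run:
```python
from h import *
s=load("w16")
c=reelx(s,255.5,166,257.5,219.7); p=state()[0]; go(c[0],c[1],.058,126.7)
P=[w(s,255.5,166,.046),w(s,257.5,219.7,.046)]; d=P[1]-P[0]; print("plane az",np.degrees(np.arctan2(d[1],d[0])).round(1))
```

```text
hub [0.4006 0.2464 0.046 ] tool [-10.   -3.5 133.8] r 0.0291
GO [-10.   -3.5 121.8] [ 0.  -0.  -1.8] | at [0.3904 0.2435 0.1798] gap 0.601 F [ 0.1  0.5 -0.5]
plane az 36.8
```

Request:
move_arm(
  commands="-10 -3.5 60 0 0 -1.8 0.2;-10 -3.5 85 0 0 -1.8 0.2;-10 -3.5 105 0 0 -1.8 0.2;-10 -3.5 118 0 0 -1.8 0.2;-10 -3.5 122 0 0 -1.8 0.2",
  grip_force=30,
)

```text
t: 36.67
tcp_pos: [0.4005, 0.2463, 0.0573]
tool_rot: [-0.315, 0.949, 0.0, -0.0]
force: [0.1, -0.3, -0.1]
finger_gap: 0.599
gripper_force: 0.0
```

Request:
move_arm(
  commands="0 0 0 0 0 0 0.2;0 0 0 0 0 0 -0.2;0 0 0 0 0 0 -1;0 0 0 0 0 0 -1;0 0 0 0 0 0 -1",
)

```text
t: 37.3
tcp_pos: [0.4011, 0.2464, 0.0584]
tool_rot: [-0.315, 0.949, -0.0, 0.001]
force: [-0.0, -1.3, 5.9]
finger_gap: 0.141
gripper_force: 32.9
```

Request:
move_arm(
  commands="0 0 0 0 0 0 -1;0 0 0 0 0 0 -1;0 0 -20 0 0 0 -1;0 0 -60 0 0 0 -1;0 0 -150 0 0 0 -1",
)

```text
t: 37.92
tcp_pos: [0.3991, 0.2459, 0.18]
tool_rot: [-0.315, 0.949, 0.0, -0.003]
force: [0.8, 0.7, -0.8]
finger_gap: 0.142
gripper_force: 32.1
```

Request:
move_arm(
  commands="0 0 -30 0 0 0 -1;0 0 -30 0 0 0 -1;0 0 -30 0 0 0 -1;0 0 -30 0 0 0 -1;0 0 -30 0 0 0 -1",
)

```text
t: 38.55
tcp_pos: [0.4, 0.2461, 0.2091]
tool_rot: [-0.315, 0.949, 0.0, -0.001]
force: [-0.6, 0.6, -0.3]
finger_gap: 0.141
gripper_force: 32.2
```

Run:
```python
from h import *
s=save("wrist","w17"); print(state()[0])
g=cv2.cvtColor(s["image"],cv2.COLOR_RGB2GRAY)
for v in range(196,300,4): print(v,' '.join("%3d"%x for x in g[v,232:288][::2]))
```

```text
[0.40016922 0.24621285 0.20937645]
196 157 158 162 164 165 164 163 162 135 117 102  14   7   8   8   7   8  50 111 115  96  97  98  99  98  94  97  99
200 164 166 169 164 162 161 161 162 130 117  92  11  10  11   9  12   7  41 112 119 100  99 101 102  95  94  99 100
204 162 166 166 164 165 165 162 159 134 120  80  11   9  10  10   9  10  41 112 122 101 100  97 100 101  98  99 103
208 163 165 163 162 167 170 167 163 135 127  76  11  11  11  10   7   7  39 120 129 158 157 147 132 106 108  96  96
212 161 159 159 162 167 168 160 160 136 124  70   8  10  10  12  11   9  39 120 132 160 164 165 164 167 164 160 161
216 168 165 165 166 163 160 164 156 132 119  54   8  11  13  12  11  11  33 109 131 156 166 164 159 158 160 164 163
220 163 162 162 165 164 157 146 145 136 112  48   9  10  10  11  11  10  26 100 133 149 165 163 160 164 166 167 161
224 164 164 162 165 170 165 150 140 136 103  40  10  10  11  13  12  10  21  94 135 148 167 169 167 166 169 164 161
228 161 163 165 168 174 164 143 140 137 103  32  12  11  13  11  12  12  19  86 135 148 162 162 159 162 165 164 161
232 164 161 153 100  
[... 1250 characters left out ...]
  12
276  10  11  12  10  11  12  15  26 109 120  53  10  13  12  15  14  13  29 104 124  45  15  14  10  11  10   9  13
280  13  11  12  11  11  12  16  18  95 117  66  13  12  12  12  12  10  32  97 115  32  14  12  11  13  10  14  11
284  11  13  13  12  10  11  15  20  93 119  78  42  28  26  26  27  37  62 113 141  36  15  12  10  13  14  12  11
288  10  12  10  12  12   9  15  19  92 114  80  84  82  83  82  82  84  80 110 139  36  15  12  12  12  11  13  12
292  11   9  13  11  13  10  13  24 114 139 105 123 123 126 122 127 127 111 114 141  45  15  13  10  10  13  10  12
296   9  10   9  10  13  10  14  36 129 138 122 138 138 137 138 138 138 130 120 141  54  13  11  10   9   9   9  11
```

Run:
```python
from h import *
s=load("w17"); g=cv2.cvtColor(s["image"],cv2.COLOR_RGB2GRAY); p=state()[0]
print([(v,int(g[v,256:264].mean())) for v in range(150,196,2)]); print([(v,int(g[v,256:264].mean())) for v in range(280,292)])
```

```text
[(150, 141), (152, 108), (154, 177), (156, 178), (158, 140), (160, 143), (162, 141), (164, 146), (166, 144), (168, 138), (170, 109), (172, 90), (174, 93), (176, 92), (178, 92), (180, 90), (182, 80), (184, 74), (186, 93), (188, 121), (190, 71), (192, 8), (194, 7)]
[(280, 11), (281, 12), (282, 10), (283, 11), (284, 26), (285, 54), (286, 74), (287, 82), (288, 82), (289, 82), (290, 86), (291, 104)]
```

Run:
```python
from h import *
s=load("w17"); p=state()[0]
reelx(s,259.5,190.3,260,285,p[2]-.0124)
go(.46,.25,.26,35.2)
```

```text
hub [0.3997 0.2456 0.197 ] tool [ 0.7 -0.2 12.4] r 0.0295
GO [-50.1 -32.7 -50.8] [-0.1 -0.1 91.5] | at [0.4002 0.2462 0.2094] gap 0.145 F [ 0.3 -0.1 -0.4]
```

Request:
move_arm(
  commands="-40 2 -90 0 0 1.5 -1;-100 4 -90 0 0 1.5 -1;-150 5 -90 0 0 1.5 -1;-191 5 -90 0 0 1.5 -1;-191 5 -90 0 0 1.5 -1",
)

```text
t: 39.22
tcp_pos: [0.5529, 0.366, 0.2985]
tool_rot: [-0.303, 0.953, 0.0, -0.0]
force: [-1.5, -0.5, -1.6]
finger_gap: 0.142
gripper_force: 32.2
```

Request:
move_arm(
  commands="0 0 0 0 0 0 -1;0 0 0 0 0 0 -1;0 0 0 0 0 0 -1;0 0 0 0 0 0 -1;0 0 0 0 0 0 -1",
)

```text
t: 39.85
tcp_pos: [0.5506, 0.3645, 0.3007]
tool_rot: [-0.303, 0.953, 0.0, 0.0]
force: [-0.2, -1.0, -0.9]
finger_gap: 0.143
gripper_force: 32.2
```

Run:
```python
from h import *
s=save("wrist","w18",scale=1.56); print(state()[0], state()[2]["finger_gap"])
# predict peg pixels with rail origin guess, pegs' spread
g=cv2.cvtColor(s["image"],cv2.COLOR_RGB2GRAY)
for v in range(90,300,6): print(v,' '.join("%3d"%x for x in g[v,100:420][::6]))
```

```text
[0.55067118 0.36449696 0.30064567] 0.14199768774283245
90 160  66  69  69  69  25  13 102 148 148 149 152 148 142 221 221  74 149 151 219 191 138 167 175 169 168 174 174 169 168 168 179 105 102  98 105 104 103 101 109 101 101 101 102  97 170 172 169 168 169 169 167 160 164
96 196  67  68  69  48  11  33 144 156 152 145 142 148 151 208 219 187 141 212 219 119 146 168 170 163 170 176 165 175 172 169 162 100 104  98 100 104 103 105 101 103 104 102 104 104 171 169 172 166 170 168 171 166 167
102  77  67  66  67  28  14 105 163 168 152 150 182 151 148 146 223 216 214 216 211  90 150 150 158 170 150 151 151 171 169 169 136 108 105 108 106 100 106 104 100 109 106 169 106 114 167 177 170 173 171 169 166 168 166
108  66  65  66  50  15  21 124 176 167 167 168 182 176 152 147 147 167 202  94 111 148 144 148 147 149 149 146 153 174 157 173 104 107 100 171 169 172 156 116 111  98  99 203 105 170 169 170 170 165 171 170 167 170 168
114  65  65  64  33  14  98 169 171 170 172 174 171 141 134 133 134 127 139 125 118 131 130 130 130 126 129 132 140 141 134 143  86  86 107 130 138 144 137 140 137 143
[... 5952 characters left out ...]
  21  22  21  22  27  22  20  17  47  35
282 137 156 215 201 147 117 170 168 163  77  72  12  14  28  16  12   9  10  13  12  11  14  12  11  16 126  10  12 108  15  11  12  12  11  14  14  12  12  11  15  16  11  10 138  71  22  23  21  33  22  17  43   7   7
288  94 140 137 169 108 168 174 166 165  25  13  13  13  12  12  14  10  14  12  12  12  12  13  12  17 121 171 171 118  16  13  12  12  12  13  10  12  10  16  13  14  12  11  10  40  22  20  22  21  19  44  11   5  18
294  59  84 101 134 168 162 166 126  11  13  15  12  13  14  15  15  14  13  14  10  10  12  13  12  17 146 166 169 124  15  11  11  13  12  13  12  12  12  15  14  14  12  11  11  11  13  17  19  19  51  35  13  13  16
```

Run:
```python
from h import *
s=load("w18"); g=cv2.cvtColor(s["image"],cv2.COLOR_RGB2GRAY)
for a,b in((156,182),(244,276),(336,362)):
    print(a); 
    for v in range(92,160,4): print(v,' '.join("%3d"%x for x in g[v,a:b]))
```

```text
156
92 148 146 144 142 140 141 141 144 148 150 151 152 150 150 151 151 151 150 149 148 146 143 143 144 150 177
96 150 148 146 145 145 146 148 148 144 142 142 142 141 143 146 149 148 148 147 147 148 149 151 151 150 151
100 156 157 157 154 153 152 148 150 163 173 170 147 123 127 144 152 152 150 147 145 145 148 149 150 146 146
104 150 152 151 151 150 150 150 152 163 178 182 163 132 112 125 146 153 151 149 150 150 152 151 151 148 149
108 165 168 170 170 168 168 166 162 159 170 182 178 151 123 130 164 176 175 167 156 152 151 152 152 151 150
112 173 176 178 178 176 175 173 170 164 164 176 182 163 133 120 145 168 175 166 154 147 145 145 145 142 142
116 172 172 171 168 169 168 170 163 151 150 167 180 177 152 120 124 153 162 154 146 143 143 142 142 141 144
120 173 175 173 169 167 166 168 170 166 156 161 175 180 163 135 120 138 160 167 164 157 150 148 146 145 145
124 150 150 153 152 151 153 153 151 143 138 146 167 180 177 152 121 114 135 146 147 147 145 144 144 144 145
128 153 151 148 148 150 152 154 154 150 146 144 154 172 180 165 136 114 122 139 146 145 145 145 145 145 145
132 145 145 146 14
[... 4121 characters left out ...]
 199 175 128  94  96 123 155 170 173 171 168 165 162
136 132 122 104  82  72  70  70  70  80 115 161 192 205 195 161 114 100 125 155 167 167 168 169 169 170 167
140 114  87  70  69  69  70  69  72  97 143 181 199 199 172 122  95 121 155 171 173 174 177 177 177 174 173
144  90  75  64  59  58  56  58  73 116 162 191 203 193 155  99  70  67  69  74  78  86  97 114 127 138 150
148  72  67  62  60  57  56  61  93 141 180 199 198 168 107  61  56  57  58  59  62  65  67  69  69  69  69
152  90  88  78  65  54  51  69 112 158 188 196 181 139  84  54  55  56  58  57  58  58  58  58  57  58  59
156 116 117 114 112 110 110 110 109 114 118 121 119 115 112 110 110 114 117 113 103  89  84  83  83  83  83
```

Run:
```python
from h import *
s=load("w18")
az=lambda d:np.degrees(np.arctan2(d[1],d[0])).round(2)
A={"R":((172.3,152),(167,104),98.5),"M":((258.8,152),(259,104),98.5),"L":((345.6,152),(352.0,104),101.5)}
# bar front-top edge line from bar face rows: top edge at z=.158
for n,(b,t,tip) in A.items():
    pb=w(s,*b,.1503); pt=w(s,*t,.1545); tp=w(s,t[0],tip,.1552)
    print(n,"base",pb.round(4),"near tip",pt.round(4),"tip",tp.round(4),"az",az(pb-pt),"len",np.linalg.norm((tp-pb)[:2]).round(4))
g=cv2.cvtColor(s["image"],cv2.COLOR_RGB2GRAY)
for c in(150,210,320,385): print(c,[(v,int(g[v,c])) for v in range(152,182,2)])
```

```text
R base [0.5801 0.2677 0.1503] near tip [0.5388 0.2397 0.1545] tip [0.534  0.2373 0.1552] az 34.16 len 0.0553
M base [0.5253 0.3453 0.1503] near tip [0.4844 0.3167 0.1545] tip [0.48   0.3136 0.1552] az 34.97 len 0.0553
L base [0.4703 0.4231 0.1503] near tip [0.4294 0.3945 0.1545] tip [0.4277 0.3927 0.1552] az 34.99 len 0.0524
150 [(152, 74), (154, 66), (156, 108), (158, 216), (160, 231), (162, 233), (164, 233), (166, 232), (168, 232), (170, 229), (172, 229), (174, 213), (176, 178), (178, 179), (180, 178)]
210 [(152, 92), (154, 83), (156, 105), (158, 197), (160, 209), (162, 211), (164, 211), (166, 210), (168, 212), (170, 229), (172, 231), (174, 208), (176, 164), (178, 175), (180, 179)]
320 [(152, 90), (154, 81), (156, 119), (158, 220), (160, 225), (162, 225), (164, 218), (166, 220), (168, 223), (170, 201), (172, 146), (174, 125), (176, 94), (178, 100), (180, 102)]
385 [(152, 171), (154, 128), (156, 109), (158, 210), (160, 221), (162, 223), (164, 217), (166, 218), (168, 220), (170, 218), (172, 219), (174, 195), (176, 161), (178, 155), (180, 158)]
```

Run:
```python
from h import *
s=load("w18"); u=np.array([np.cos(np.radians(35.1)),np.sin(np.radians(35.1)),0])
for n,b,c in(("R",(.5801,.2677),165),("M",(.5253,.3453),259),("L",(.4703,.4231),350)):
    f=w(s,c,156.8,.158); b=np.array([*b,.15]); k=(f-b)@u; print(n,"face beyond base pt",k.round(4))
    F=b+u*k; 
    for d,z in((.075,.1555),(.060,.1552),(.030,.1526),(.025,.1522)): print("   ",d,(F-u*d)[:2].round(4),z)
F=np.array([.5801,.2677,0])
```

```text
R face beyond base pt 0.0039
    0.075 [0.522  0.2268] 0.1555
    0.06 [0.5342 0.2355] 0.1552
    0.03 [0.5588 0.2527] 0.1526
    0.025 [0.5629 0.2556] 0.1522
M face beyond base pt 0.0039
    0.075 [0.4671 0.3044] 0.1555
    0.06 [0.4794 0.3131] 0.1552
    0.03 [0.504  0.3303] 0.1526
    0.025 [0.5081 0.3332] 0.1522
L face beyond base pt 0.0039
    0.075 [0.4122 0.3822] 0.1555
    0.06 [0.4244 0.3909] 0.1552
    0.03 [0.449  0.4081] 0.1526
    0.025 [0.4531 0.411 ] 0.1522
```

Request:
move_arm(
  commands="40 -2 0 0 0 10 -1;80 -2 0 0 0 20 -1;113 -2 0 0 0 30 -1;113 -2 0 0 0 40 -1;113 -2 0 0 0 50 -1",
)

```text
t: 40.52
tcp_pos: [0.4593, 0.2976, 0.3009]
tool_rot: [0.132, 0.991, 0.0, 0.0]
force: [0.2, -0.5, -1.9]
finger_gap: 0.139
gripper_force: 32.2
```

Request:
move_arm(
  commands="0 0 0 0 0 10 -1;0 0 0 0 0 20 -1;0 0 0 0 0 30 -1;0 0 30 0 0 40 -1;0 0 60 0 0 40 -1",
)

```text
t: 41.15
tcp_pos: [0.46, 0.298, 0.2404]
tool_rot: [0.46, 0.888, 0.001, 0.001]
force: [0.0, -0.0, -0.3]
finger_gap: 0.14
gripper_force: 32.2
```

Run:
```python
from h import *
go(.4594,.2981,.1674,35.1)
```

```text
GO [ 0.5 -0.6 73. ] [0.1 0.  0.1] | at [0.46   0.298  0.2404] gap 0.14 F [ 0.  -0.  -0.3]
```

Request:
move_arm(
  commands="0.5 -0.6 30 0 0 0 -1;0.5 -0.6 55 0 0 0 -1;0.5 -0.6 68 0 0 0 -1;0.5 -0.6 73 0 0 0 -1;0.5 -0.6 73 0 0 0 -1",
)

```text
t: 41.78
tcp_pos: [0.4592, 0.298, 0.1678]
tool_rot: [0.46, 0.888, 0.0, 0.0]
force: [-0.5, 0.5, -1.0]
finger_gap: 0.139
gripper_force: 32.1
```

Request:
move_arm(
  commands="0 0 0 0 0 0 -1;0 0 0 0 0 0 -1;0 0 0 0 0 0 -1;0 0 0 0 0 0 -1;0 0 0 0 0 0 -1",
)

```text
t: 42.4
tcp_pos: [0.4588, 0.2979, 0.1675]
tool_rot: [0.46, 0.888, 0.0, 0.0]
force: [-0.1, -1.2, 0.0]
finger_gap: 0.141
gripper_force: 32.1
```

Run:
```python
from h import *
go(.4594,.2981,.1674,35.1)
s=save("wrist","w19"); b=save("scene","s19")
def tile(s,c,half,W,H):
    k=W/(2*half); A=np.array([[k,0,W/2-k*c[0]],[0,k,H/2-k*c[1]]],np.float32); return cv2.warpAffine(s["image"][:,:,::-1],A,(W,H),flags=cv2.INTER_CUBIC)
print(px(s,(.48,.3136,.1552)),px(b,(.48,.3136,.1552)))
cv2.imwrite("pics/c3.png",np.hstack([cv2.resize(s["image"][130:330,180:460,::-1],(500,357),interpolation=cv2.INTER_CUBIC),tile(b,px(b,(.48,.3136,.1552)),35,300,357)]))
```

```text
GO [-0.1  0.6  0.1] [0.  0.  0.1] | at [0.4588 0.2979 0.1675] gap 0.141 F [-0.1 -1.2  0. ]
[300.8912266  234.78329057] [317.00410591 122.55338972]
```

Run:
```python
from h import *
s=load("w19"); g=cv2.cvtColor(s["image"],cv2.COLOR_RGB2GRAY)
for c in range(292,360,5): print(c,' '.join("%3d"%x for x in g[212:262,c]))
```

```text
292 164 162 161 160 159 160 162 164 164 164 165 167 166 165 162 162 163 154 129 104 103 128 155 170 167 161 160 159 153 130  93  52  24  11  10  11  14  16  16  12  15  19  17  14  11  13  12  12  13  11
297 101  98  97  97  99 102 100  98 102 107 108 111 115 115 114 113 117 120 122 120 111  95  82  76  77  89 111 125 129 130 132 135 138 140 140 139 139 138 134 120 110 102  92  75  58  46  38  29  22  16
302 148 148 148 148 149 150 148 148 148 147 147 147 150 150 151 152 151 140 117  96  89  96 101 101  97 104 127 144 151 152 153 152 151 149 149 150 150 150 151 151 153 153 152 153 151 151 151 152 152 152
307 141 141 138 139 140 139 140 140 141 138 134 135 134 135 134 135 129 107  91  96 107 120 127 130 124 114 110 121 131 134 132 131 131 130 130 129 129 129 129 131 130 130 129 130 130 131 130 130 130 130
312 129 130 130 129 128 127 128 128 129 127 130 131 132 131 131 131 124 103  91  98 111 120 128 128 122 113 112 122 128 131 131 130 130 131 131 129 130 130 130 130 130 130 131 130 130 132 132 132 131 132
317 131 131 130 130 127 128 128 129 129 130 131 131 130 130 130 130 123 101  90 
[... 1055 characters left out ...]
  89  88  88  87  86  86  88  87  89  89  89  87  87  86  87  87  88  87  88  88  87  88
347  86  86  86  86  87  88  86  86  86  87  87  87  87  88  85  80  79  90 102 114 123 127 124 117 104  95  87  86  87  87  86  87  88  90  89  88  95 102 102 104 102 103 105 113 124 123 117 119 130 135
352  97  97 103 109 112 112 117 130 139 140 135 127 126 126 124 110  93  94 105 116 123 127 123 122 132 142 147 147 147 148 148 147 147 146 147 147 147 146 146 146 144 144 144 145 144 144 144 144 143 141
357 146 144 144 145 144 143 145 144 143 143 144 144 147 147 140 116  95  95 108 118 125 126 121 118 128 141 144 145 145 147 146 146 146 145 145 144 143 144 143 142 143 143 143 143 145 145 144 144 144 144
```

Run:
```python
from h import *
s=load("w19"); p,M,t=state()
for c,v,z in((301,233.4,.1552),(307,233.3,.1548),(342,232.5,.1528)):
    q=w(s,c,v,z); print(q.round(4),(M.T@(q-p)*1000).round(1))
g=cv2.cvtColor(s["image"],cv2.COLOR_RGB2GRAY)
print([(v,int(g[v,256:264].mean())) for v in range(180,196,1)]); print([(v,int(g[v,256:264].mean())) for v in range(278,294)])
```

```text
[0.4795 0.3144 0.1552] [ 1.6 26.4 12.2]
[0.4827 0.3166 0.1548] [ 1.5 30.3 12.6]
[0.5018 0.3295 0.1528] [ 1.1 53.4 14.6]
[(180, 138), (181, 138), (182, 139), (183, 139), (184, 137), (185, 139), (186, 142), (187, 144), (188, 148), (189, 136), (190, 93), (191, 38), (192, 8), (193, 6), (194, 8), (195, 7)]
[(278, 9), (279, 10), (280, 9), (281, 9), (282, 7), (283, 13), (284, 52), (285, 110), (286, 151), (287, 164), (288, 164), (289, 163), (290, 160), (291, 155), (292, 144), (293, 132)]
```

Request:
move_arm(
  commands="0.6 12 0 0 0 0 -1;0.6 22 0 0 0 0 -1;0.6 27 0 0 0 0 -1;0.6 32 0.3 0 0 0 -1;0.6 36 0.7 0 0 0 -1",
)

```text
t: 43.12
tcp_pos: [0.488, 0.3193, 0.1666]
tool_rot: [0.46, 0.888, -0.0, -0.0]
force: [-0.0, 0.2, -1.5]
finger_gap: 0.146
gripper_force: 32.2
```

Request:
move_arm(
  commands="0 2 0.2 0 0 0 -1;0 4 0.4 0 0 0 -1;0 4 0.4 0 0 0 -1;0 4 0.4 0 0 0 -1;0 4 0.4 0 0 0 -1",
)

```text
t: 43.75
tcp_pos: [0.491, 0.3213, 0.1663]
tool_rot: [0.46, 0.888, -0.0, -0.0]
force: [0.5, 0.5, -0.4]
finger_gap: 0.139
gripper_force: 32.2
```

No contact, and the tip is through the hub. Slide on.

Request:
move_arm(
  commands="0 6 0.5 0 0 0 -1;0 12 1.0 0 0 0 -1;0 17 1.5 0 0 0 -1;0 20 1.8 0 0 0 -1;0 20 1.8 0 0 0 -1",
)

```text
t: 44.38
tcp_pos: [0.5077, 0.3331, 0.1644]
tool_rot: [0.46, 0.888, -0.0, -0.0]
force: [-0.2, 0.0, -0.4]
finger_gap: 0.14
gripper_force: 32.2
```

Request:
move_arm(
  commands="0 0 1 0 0 0 -1;0 0 2 0 0 0 -1;0 0 2.7 0 0 0 -1;0 0 2.7 0 0 0 -1;0 0 2.7 0 0 0 -1",
)

```text
t: 45.0
tcp_pos: [0.5073, 0.3329, 0.162]
tool_rot: [0.46, 0.888, -0.0, -0.0]
force: [0.3, -0.9, 1.5]
finger_gap: 0.144
gripper_force: 32.5
```

Request:
move_arm(
  commands="0 0 0.3 0 0 0 -0.6;0 0 0.3 0 0 0 -0.4;0 0 0.3 0 0 0 -0.4;0 0 0.3 0 0 0 -0.4;0 0 0 0 0 0 -0.4",
)

```text
t: 45.62
tcp_pos: [0.5075, 0.333, 0.1618]
tool_rot: [0.46, 0.888, -0.0, -0.0]
force: [0.2, 0.3, -0.4]
finger_gap: 0.297
gripper_force: 0.0
```

Request:
move_arm(
  commands="0 0 -10 0 0 0 -0.4;0 0 -25 0 0 0 -0.4;0 0 -50 0 0 0 -0.4;0 0 -90 0 0 0 -0.4;0 0 -90 0 0 0 -0.4",
)

```text
t: 46.25
tcp_pos: [0.51, 0.3341, 0.2569]
tool_rot: [0.46, 0.888, 0.004, 0.003]
force: [-0.1, 0.1, -0.0]
finger_gap: 0.295
gripper_force: 0.0
```

Run:
```python
from h import *
s=save("wrist","w20"); p,M,t=state()
print(px(s,(.5081,.3332,.150)),px(s,(.5081,.3332,.187)))
g=cv2.cvtColor(s["image"],cv2.COLOR_RGB2GRAY)
for v in range(170,290,8): print(v,' '.join("%3d"%x for x in g[v,232:290][::2]))
go(.3647,.2944,.18,126.8)
```

```text
[256.40918043 190.2609298 ] [256.37739135 203.55667216]
170 141 135 135 138 139 141 152 129 144 129  46  10   9  15  70 118 106 103 124 136 142 142 141 111  78  70 121 136 135
178 134 135 137 135 132 136 135 101  96 131  67  11  12  10  40 109 141 121 123 136 139 141 138 101  77  73 124 135 135
186 142 140 136 133 133 137 151 141 100 129  83  16  16  14  24  91 144 117 117 126 126 125 124  93  42  65 129 135 135
194 120 115 118 119 117 115 115 128 119 139 101  19  21  18  24  95 148 121 118 132 138 137 132  91  40  73 130 135 133
202  96  67  65  69  92 128 131 128 132 136  98  14  16  13  35 108 147 126 125 137 139 139 127  86  74  87 130 134 133
210 203 200 201 186  98  84 147 150 165 144  94  12   9   9  59 125 114  86  93  99 100  96  83  80  73 150 214 216 215
218 194 213 219 221 215 161 162 153 107 158 106  17  17  27  84 144 162 124 128 140 142 141 125  85  72 142 189 196 211
226 219 219 221 216 175 153 156 148 118 154 148 142 127 122 114 148 129 124 127 142 141 142 131  88  73 151 189 199 210
234  54  28  18 103 147 142 141 135 116 127 125 127 125 126 126 125 124 125 128 142 
[... 158 characters left out ...]
0  11   6  10 100 158 154 157 157 153 147 144 140 132 131 132 131 130 133 134 133 116  64  63  64  52  13   9   9  39
258   5   8   7  95 156 155 156 154 158 159 160 149 135 139 144 139 135 139 154 159 155  92  58  61  43  10   9   7  11
266   9   5  15 100 154 159 159 154 156 161 161 157 155 157 155 154 154 155 157 156 159 132  60  43  57  32   6   8  12
274  11   6  69 150 160 164 167 171 175 178 180 183 184 187 188 189 190 188 188 187 187 186 170 101 124 114   8   8  15
282  10   8  17  15  13  15  15  12  13  14  15  14  29  58  82  97 114 139 158 161 162 162 125  59 145 183  59   6  15
GO [  51.2 -140.5   73.8] [  0.2   0.3 -91.6] | at [0.5086 0.3335 0.2546] gap 0.301 F [-0.3  0.2 -0.7]
```

White hangs on the middle peg: its film shows at columns 253–260, as predicted. Now the cream reel.

Request:
move_arm(
  commands="10 -40 0 0 0 -10 -0.4;25 -90 0 0 0 -20 0;51 -140 0 0 0 -30 0.2;51 -140 0 0 0 -40 0.2;51 -140 0 0 0 -50 0.2",
)

```text
t: 46.92
tcp_pos: [0.3621, 0.2934, 0.2514]
tool_rot: [0.038, 0.999, -0.0, -0.001]
force: [0.8, 1.1, 0.3]
finger_gap: 0.602
gripper_force: 0.0
```

Request:
move_arm(
  commands="0 0 0 0 0 -10 0.2;0 0 0 0 0 -20 0.2;0 0 20 0 0 -30 0.2;0 0 50 0 0 -41.6 0.2;0 0 74 0 0 -41.6 0.2",
)

```text
t: 47.55
tcp_pos: [0.3628, 0.2934, 0.1764]
tool_rot: [-0.317, 0.949, -0.0, -0.001]
force: [0.2, -0.2, -0.3]
finger_gap: 0.599
gripper_force: 0.0
```

Request:
move_arm(
  commands="0 0 0 0 0 0 0.2;0 0 0 0 0 0 0.2;0 0 0 0 0 0 0.2;0 0 0 0 0 0 0.2;0 0 0 0 0 0 0.2",
)

```text
t: 48.18
tcp_pos: [0.3639, 0.294, 0.1783]
tool_rot: [-0.316, 0.949, 0.0, 0.0]
force: [0.2, -0.1, -0.0]
finger_gap: 0.6
gripper_force: 0.0
```

Run:
```python
from h import *
s=save("wrist","w21"); p,M,t=state(); go(.3647,.2944,.18,126.8)
g=cv2.cvtColor(s["image"],cv2.COLOR_RGB2GRAY)
for v in range(150,240,4): print(v,' '.join("%3d"%x for x in g[v,232:290][::2]))
```

```text
GO [-1.  -0.2 -1.8] [-0.  0.  0.] | at [0.3638 0.2939 0.1782] gap 0.599 F [-0.4 -0.1  0.7]
150 141 146 147 144 144 142 130 129 130 134 130  97 109  77  68 101 111  93  91 106  94  83  82  82  86  88  87  87  84
154 125 120 109 122 117 116 111 124 118 115 101  88  87  76  83  70  75  76  73  69  69  69  69  67  68  68  70  68  66
158 172 173 174 176 179 178 165 161 163 153 119 105  48  23  24  31  65  78  94 111 110 112 112 110 111 112 111 112 112
162 135 136 136 140 139 131 124 119 118 106  76 103  39  18  19  18  53  70  63  81  82  84  82  87  86  85  86  88  91
166 145 148 153 151 150 147 133 130 127  97  79 118  50  22  18  15  55  74  63  81  84  84  86  87  88  89  88  87  88
170 149 150 148 146 150 147 132 130 128 141 135 115  43  17  14  17  59  84  99  87  88  89  88  90  89  91  89  85  85
174 151 150 134 121  94  97 111 118 125 137 136 108  31  19  15  16  47  82 100  89  88  90  91  88  86  89  90  88  86
178 145 101  85  86  90  90  75  68  69 122 142 112  35  21  20  21  45  81 100  89  86  85  85  86  86  89  89  88  86
182 145 103  89  91  89  87  82  74  71  96 104  
[... 1050 characters left out ...]
 153 149 147 142 147 153 149 108 127 158 153 151 129 109 143 145 149 151 149 146 139 128 120 115 107
222 152 151 151 148 147 150 151 148 149 148 147 148 155 160 155 149 150 149 148 147 150 148 142 145 150 155 156 151 146
226 150 148 146 151 151 150 147 148 147 148 150 149 150 150 151 149 148 149 150 150 145 145 150 152 149 148 146 145 150
230 149 148 149 151 155 154 146 145 148 150 151 150 148 151 152 151 153 153 149 144 150 148 146 151 152 148 146 149 150
234 154 153 150 152 151 147 148 147 147 152 149 144 149 150 148 148 148 147 133 134 146 148 142 147 147 146 145 147 152
238 149 145 145 149 153 150 148 146 150 155 154 153 152 152 149 149 149 143 127 126 141 145 142 150 152 151 152 151 154
```

Run:
```python
from h import *
s=load("w21"); g=cv2.cvtColor(s["image"],cv2.COLOR_RGB2GRAY)
print([(v,int(g[v,258:263].mean())) for v in list(range(152,162))+list(range(208,218))])
c=reelx(s,260.2,156.5,260.2,213.2); go(c[0],c[1],.058,126.8)
```

```text
[(152, 82), (153, 82), (154, 76), (155, 74), (156, 70), (157, 50), (158, 25), (159, 13), (160, 14), (161, 16), (208, 16), (209, 15), (210, 13), (211, 19), (212, 41), (213, 71), (214, 88), (215, 98), (216, 119), (217, 142)]
hub [0.3642 0.2948 0.046 ] tool [ -0.7   0.5 132.2] r 0.0302
GO [ -0.7   0.5 120.2] [-0.  0.  0.] | at [0.3638 0.2939 0.1782] gap 0.599 F [-0.4 -0.1  0.7]
```

Request:
move_arm(
  commands="-1 0.4 60 0 0 0 0.2;-1 0.4 85 0 0 0 0.2;-1 0.4 105 0 0 0 0.2;-1 0.4 116 0 0 0 0.2;-1 0.4 120 0 0 0 0.2",
)

```text
t: 48.85
tcp_pos: [0.3643, 0.2948, 0.0575]
tool_rot: [-0.316, 0.949, -0.0, -0.0]
force: [-0.7, -0.2, 0.8]
finger_gap: 0.597
gripper_force: 0.0
```

Request:
move_arm(
  commands="0 0 0 0 0 0 0.2;0 0 0 0 0 0 -0.2;0 0 0 0 0 0 -1;0 0 0 0 0 0 -1;0 0 0 0 0 0 -1",
)

```text
t: 49.48
tcp_pos: [0.3645, 0.295, 0.0583]
tool_rot: [-0.316, 0.949, 0.0, 0.001]
force: [-0.7, 0.6, 4.9]
finger_gap: 0.143
gripper_force: 32.8
```

Request:
move_arm(
  commands="0 0 0 0 0 0 -1;0 0 0 0 0 0 -1;0 0 -20 0 0 0 -1;0 0 -60 0 0 0 -1;0 0 -120 0 0 0 -1",
)

```text
t: 50.1
tcp_pos: [0.363, 0.294, 0.1775]
tool_rot: [-0.316, 0.949, -0.0, -0.003]
force: [1.5, -0.4, -0.9]
finger_gap: 0.138
gripper_force: 32.1
```

Request:
move_arm(
  commands="0 0 -62 0 0 10 -1;0 0 -62 0 0 20 -1;0 0 -62 0 0 30 -1;0 0 -62 0 0 40 -1;0 0 -62 0 0 50 -1",
)

```text
t: 50.72
tcp_pos: [0.3638, 0.2945, 0.2395]
tool_rot: [0.118, 0.993, -0.0, -0.0]
force: [-0.5, -0.9, 0.3]
finger_gap: 0.14
gripper_force: 32.2
```

Request:
move_arm(
  commands="0 0 0 0 0 10 -1;0 0 0 0 0 20 -1;0 0 0 0 0 30 -1;0 0 0 0 0 41.6 -1;0 0 0 0 0 41.6 -1",
)

```text
t: 51.35
tcp_pos: [0.3638, 0.2946, 0.2394]
tool_rot: [0.459, 0.888, -0.0, -0.0]
force: [-0.4, 0.4, -1.2]
finger_gap: 0.146
gripper_force: 32.1
```

Run:
```python
from h import *
go(.4040,.3764,.1676,35.1)
```

```text
GO [43.6 80.1 71.7] [-0.1 -0.   0.2] | at [0.3638 0.2946 0.2394] gap 0.146 F [-0.4  0.4 -1.2]
```

Request:
move_arm(
  commands="43.6 50 0 0 0 0 -1;43.6 80 20 0 0 0 -1;43.6 80 50 0 0 0 -1;43.6 80 68 0 0 0 -1;43.6 80 72 0 0 0 -1",
)

```text
t: 51.98
tcp_pos: [0.4034, 0.3759, 0.1662]
tool_rot: [0.459, 0.888, -0.002, -0.001]
force: [-0.4, 0.3, -0.4]
finger_gap: 0.144
gripper_force: 32.1
```

Request:
move_arm(
  commands="0 0 0 0 0 0 -1;0 0 0 0 0 0 -1;0 0 0 0 0 0 -1;0 0 0 0 0 0 -1;0 0 0 0 0 0 -1",
)

```text
t: 52.6
tcp_pos: [0.4045, 0.3766, 0.1681]
tool_rot: [0.46, 0.888, 0.0, 0.0]
force: [0.0, 1.2, -1.4]
finger_gap: 0.141
gripper_force: 32.1
```

Run:
```python
from h import *
s=save("wrist","w22"); p,M,t=state(); go(.4040,.3764,.1676,35.1)
g=cv2.cvtColor(s["image"],cv2.COLOR_RGB2GRAY)
print(px(s,(.4250,.392,.1552)))
print([(v,int(g[v,256:264].mean())) for v in list(range(184,196))+list(range(280,294))])
for c in range(287,352,6): print(c,' '.join("%3d"%x for x in g[212:262,c]))
```

```text
GO [ 0.2 -0.5  0.4] [ 0.  -0.   0.1] | at [0.4045 0.3766 0.168 ] gap 0.142 F [-0.3  0.4 -0.6]
[299.53857699 234.11953536]
[(184, 141), (185, 148), (186, 152), (187, 154), (188, 146), (189, 113), (190, 62), (191, 23), (192, 11), (193, 11), (194, 13), (195, 14), (280, 15), (281, 15), (282, 13), (283, 17), (284, 38), (285, 64), (286, 78), (287, 81), (288, 80), (289, 80), (290, 81), (291, 80), (292, 83), (293, 111)]
287 163 167 167 168 167 164 162 165 169 171 170 167 165 164 166 166 166 158 134 110 103 124 153 168 170 167 161 141  92  40  12   7  12  12  10  11  12  16  13  13  15  15  16  14  15  19  18  20  25  30
293 162 164 167 167 168 167 159 156 158 160 161 162 162 159 156 154 151 149 133 107  93 104 135 153 159 159 154 144 133 124 101  65  32  18  12  11  13  15  14  11  15  17  16  15  14  14  13  13  12  13
299 158 159 158 158 157 158 157 156 155 155 156 156 157 156 156 155 157 153 143 126 106  95  87  79  78  93 125 148 153 155 154 153 153 152 151 150 153 154 154 153 155 152 150 146 142 140 135 122 110  98
305 152 147 144 134 120 122 124 120 121 118 105 108 120 123 117 109 109 
[... 859 characters left out ...]
 148 151 149 150 148 149 149 148 146 145 146 146 145 143 144 145 147 148 149 146 141 143
335 103 100 101 102 107 115 110  97  95  94  95  91  86  85  86  83  77  79  91 105 117 124 128 125 115 101  91  86  85  85  84  84  83  84  84  85  84  85  85  86  86  86  85  85  86  86  85  84  86  85
341  84  86  85  85  86  86  87  86  87  87  87  87  86  86  86  83  77  82  96 110 118 126 128 123 112  98  88  85  86  85  85  86  87  86  85  86  87  84  85  84  86  86  86  85  84  85  87  85  85  86
347  85  85  86  85  85  86  86  86  85  84  85  84  85  85  84  81  78  85  98 111 120 126 126 119 111 102  94  89  87  94 102 103 103 101 104 109 111 111 117 127 135 137 137 133 127 132 140 142 144 143
```

Request:
move_arm(
  commands="0.7 12 0.4 0 0 0 -1;0.7 22 0.4 0 0 0 -1;0.7 27 0.4 0 0 0 -1;0.7 32 0.7 0 0 0 -1;0.7 36 1.1 0 0 0 -1",
)

```text
t: 53.28
tcp_pos: [0.4336, 0.398, 0.1666]
tool_rot: [0.46, 0.888, -0.0, -0.0]
force: [-0.6, -0.3, 0.5]
finger_gap: 0.14
gripper_force: 32.1
```

Request:
move_arm(
  commands="0 2 0.2 0 0 0 -1;0 4 0.4 0 0 0 -1;0 4 0.4 0 0 0 -1;0 4 0.4 0 0 0 -1;0 4 0.4 0 0 0 -1",
)

```text
t: 53.9
tcp_pos: [0.4366, 0.4001, 0.1664]
tool_rot: [0.46, 0.888, -0.0, -0.0]
force: [-0.5, 0.2, -0.4]
finger_gap: 0.147
gripper_force: 32.1
```

Request:
move_arm(
  commands="0 6 0.5 0 0 0 -1;0 12 1.0 0 0 0 -1;0 17 1.5 0 0 0 -1;0 20 1.8 0 0 0 -1;0 20 1.8 0 0 0 -1",
)

```text
t: 54.52
tcp_pos: [0.4533, 0.4118, 0.1644]
tool_rot: [0.46, 0.888, -0.0, -0.0]
force: [-0.3, 0.5, -0.8]
finger_gap: 0.142
gripper_force: 32.1
```

Request:
move_arm(
  commands="0 0 1 0 0 0 -1;0 0 2 0 0 0 -1;0 0 2.7 0 0 0 -1;0 0 2.7 0 0 0 -1;0 0 2.7 0 0 0 -1",
)

```text
t: 55.15
tcp_pos: [0.4531, 0.4117, 0.1619]
tool_rot: [0.46, 0.888, 0.0, 0.0]
force: [-0.1, -0.1, -0.0]
finger_gap: 0.143
gripper_force: 32.2
```

Request:
move_arm(
  commands="0 0 0.3 0 0 0 -0.6;0 0 0.3 0 0 0 -0.4;0 0 0.3 0 0 0 -0.4;0 0 0.3 0 0 0 -0.4;0 0 0 0 0 0 -0.4",
)

```text
t: 55.78
tcp_pos: [0.4531, 0.4117, 0.1618]
tool_rot: [0.46, 0.888, -0.0, -0.0]
force: [-0.2, 0.3, 0.0]
finger_gap: 0.3
gripper_force: 0.0
```

Request:
move_arm(
  commands="0 0 -10 0 0 0 -0.4;0 0 -25 0 0 0 -0.4;0 0 -50 0 0 0 -0.4;0 0 -90 0 0 0 -0.4;0 0 -120 0 0 0 -0.4",
)

```text
t: 56.4
tcp_pos: [0.4536, 0.4121, 0.285]
tool_rot: [0.46, 0.888, 0.001, 0.001]
force: [-0.6, 0.1, -0.0]
finger_gap: 0.298
gripper_force: 0.0
```

Request:
move_arm(
  commands="0 -50 -50 0 0 0 0;0 -100 -50 0 0 0 1;0 -150 -50 0 0 0 1;0 -150 -50 0 0 0 1;0 -150 -50 0 0 0 1",
)

```text
t: 57.02
tcp_pos: [0.3315, 0.3258, 0.3332]
tool_rot: [0.46, 0.888, 0.002, 0.001]
force: [-0.6, -0.3, -0.7]
finger_gap: 1.003
gripper_force: 0.0
```

Run:
```python
from h import *
a=save("top","t9"); b=save("scene","s9"); print(state()[0])
A=a["image"][:,:,::-1]; B=b["image"][:,:,::-1]
r=lambda im,c,W,H:cv2.resize(im[c[1]:c[3],c[0]:c[2]],(W,H),interpolation=cv2.INTER_CUBIC)
out=np.vstack([np.hstack([r(B,(270,80,370,180),300,300),r(A,(190,85,400,211),500,300)]),np.hstack([r(B,(220,170,370,300),346,300),r(B,(170,270,270,330),454,272+28)])])
cv2.imwrite("pics/final.png",out); print(out.shape)
for n,hue,c in(("red",0,(.6188,-.0905)),("blue",110,(.6115,.0405))):
    for nm,s in(("top",a),("scene",b)):
        u=px(s,(*c,.052)).astype(int); l,rr=lab(s,.052,hue,(u[0]-14,u[1]-14,u[0]+14,u[1]+14)); print(n,nm,l.round(4),rr[1])
for z in(.142,): binfit(a,.606,-.349,-12.5,z)
```

```text
[0.33204019 0.32602544 0.33253093]
(600, 800, 3)
red top [ 0.6235 -0.0996] -0.0811309814453125
red scene [ 0.6212 -0.101 ] 2.9774200916290283Traceback (most recent call last):
  File "<stdin>", line 9, in <module>
  File "h.py", line 42, in lab
    b=max(blobs(m,8,win),key=lambda b:b[1]); return w(s,*b[0],z)[:2],rect(s,b[2],z)
ValueError: max() iterable argument is empty
```

View pics/final.png

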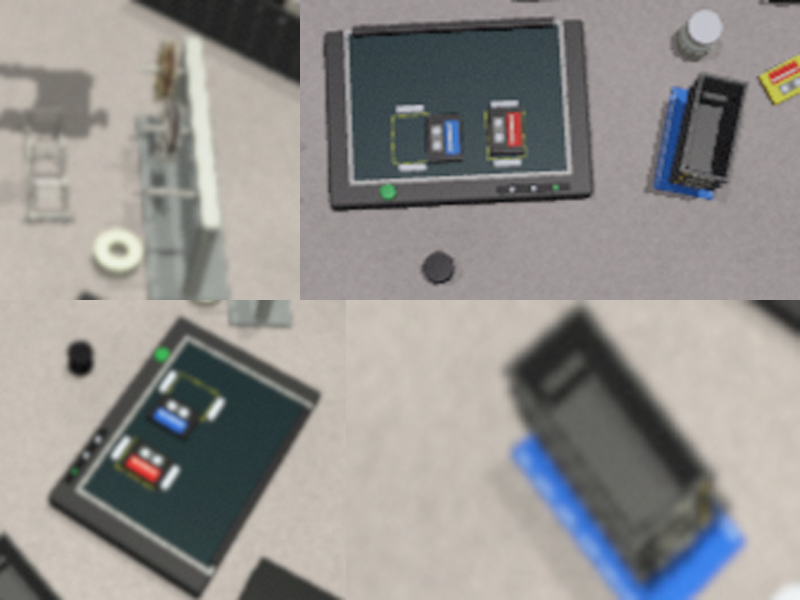

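The last view shows both reels hung (cream on the left peg, white on the middle), the bins nested, and red fine at tile 2 (506,131). The blue cassette has been knocked out of its bay, to tile 2 (445,138). I put it back and press the button again.

Request:
move_arm(
  commands="-60 5 0 0 0 -10 1;-120 11 0 0 0 -20 1;-180 16 0 0 0 -30 1;-240 22 0 0 0 -40 1;-300 27 0 0 0 -50 1",
)

```text
t: 57.75
tcp_pos: [0.5156, 0.1096, 0.3316]
tool_rot: [0.056, 0.998, 0.0, 0.0]
force: [0.1, 0.9, 0.6]
finger_gap: 1.001
gripper_force: 0.0
```

Run:
```python
from h import *
a=load("t9"); print("blue~",w(a,250.9,143,.052).round(3),"red~",w(a,276.5,140,.052).round(3))
go(.585,.005,.21,93)
```

```text
blue~ [ 0.61  -0.005  0.052] red~ [ 0.62  -0.089  0.052]
GO [-80.5 -96.3 121.6] [ 0.   0.  -9.4] | at [0.5156 0.1096 0.3316] gap 1.001 F [0.1 0.9 0.6]
```

Request:
move_arm(
  commands="-75 -105 60 0 0 -9.4 1;-75 -105 110 0 0 -9.4 1;-75 -105 122 0 0 -9.4 1;-75 -105 122 0 0 -9.4 1;-75 -105 122 0 0 -9.4 1",
)

```text
t: 58.38
tcp_pos: [0.5762, -0.0018, 0.21]
tool_rot: [-0.023, 1.0, 0.0, 0.0]
force: [-1.0, -0.7, 0.5]
finger_gap: 1.002
gripper_force: 0.0
```

Request:
move_arm(
  commands="0 0 0 0 0 0 1;0 0 0 0 0 0 1;0 0 0 0 0 0 1;0 0 0 0 0 0 1;0 0 0 0 0 0 1",
)

```text
t: 59.0
tcp_pos: [0.5752, -0.0019, 0.21]
tool_rot: [-0.024, 1.0, -0.0, 0.0]
force: [0.4, -0.1, -0.1]
finger_gap: 1.0
gripper_force: 0.0
```

Run:
```python
from h import *
def rot(a): a=np.radians(a); return np.array([[np.cos(a),-np.sin(a)],[np.sin(a),np.cos(a)]])
s=save("wrist","w23"); p,M,t=state(); print(p)
l,r=lab(s,.052,110,(150,100,370,330)); print("blue label",l.round(4),r)
l2,r2=lab(s,.052,0,(60,100,260,330)); print("red label",l2.round(4),r2)
h=cv2.cvtColor(s["image"],cv2.COLOR_RGB2HSV)
for b in blobs((h[...,2]>170)&(h[...,1]<60),20,(60,120,400,330)): print("white",b[0].round(),b[1],w(s,*b[0],.052).round(4)[:2],rect(s,b[2],.052)[2:])
```

```text
[ 0.57524372 -0.00191484  0.20991638]
blue label [ 0.6106 -0.0173] (array([ 0.6108, -0.0164]), 2.4468870162963867, 0.0476, 0.0209)
red label [ 0.6213 -0.1021] (array([ 0.622 , -0.1013]), 3.0547165870666504, 0.047, 0.021)
white [ 99. 203.] 8408 [ 0.6154 -0.1932] (0.3711, 0.1709)
white [326. 123.] 448 [0.5104 0.0675] (0.0651, 0.0074)
white [390. 211.] 2688 [0.6095 0.158 ] (0.2224, 0.0307)
white [152. 143.] 33 [ 0.5407 -0.124 ] (0.0067, 0.0059)
white [178. 143.] 33 [ 0.5392 -0.0953] (0.0068, 0.0056)
white [151. 187.] 1098 [ 0.5923 -0.1291] (0.2163, 0.1084)
white [247. 158.] 41 [ 0.5532 -0.0179] (0.0125, 0.0034)
white [319. 159.] 97 [0.5499 0.0639] (0.1022, 0.0011)
white [183. 174.] 283 [ 0.5749 -0.0903] (0.0365, 0.0095)
white [293. 174.] 227 [0.5685 0.0368] (0.0349, 0.0083)
white [359. 210.] 305 [0.6099 0.1194] (0.0961, 0.0053)
white [249. 205.] 110 [ 0.6091 -0.0137] (0.0398, 0.0036)
white [263. 198.] 99 [0.5998 0.0037] (0.0126, 0.0119)
white [178. 211.] 101 [ 0.6214 -0.0983] (0.0391, 0.004)
white [193. 204.] 99 [ 0.6112 -0.0809] (0.0128, 0.0122)
white [264. 214.] 88 [0.6197 0.0048] (0.0118, 0.011)
white [194. 219.] 91 [ 0.6308 -0.0799] (0.0133, 0.0123)
white [291. 236.] 205 [0.6484 0.0401] (0.0364, 0.0083)
white [189. 237.] 172 [ 0.6564 -0.0863] (0.0365, 0.007)
white [272. 321.] 2232 [0.782  0.0255] (0.2205, 0.0458)
```

Run:
```python
from h import *
go(.608,-.006,.0425,93)
```

```text
GO [-32.5  -5.6 167.4] [-0.   0.  -0.3] | at [ 0.5752 -0.0019  0.2099] gap 1.0 F [ 0.  -0.2  0.2]
```

Request:
move_arm(
  commands="-33 -2.4 40 0 0 0 0.5;-33 -2.4 80 0 0 0 0.5;-33 -2.4 120 0 0 0 0.5;-33 -2.4 140 0 0 0 0.5;-33 -2.4 140 0 0 0 0.5",
  grip_force=40,
)

```text
t: 59.68
tcp_pos: [0.6069, -0.0026, 0.0679]
tool_rot: [-0.023, 1.0, 0.0, -0.002]
force: [0.3, 0.3, -0.1]
finger_gap: 0.749
gripper_force: 0.0
```

Run:
```python
from h import *
go(.608,-.006,.042,93)
```

```text
GO [-1.  -3.5 25.9] [ 0.1 -0.2 -0.3] | at [ 0.6069 -0.0026  0.0679] gap 0.749 F [ 0.3  0.3 -0.1]
```

Request:
move_arm(
  commands="-1 -3.5 0 0 0 0 0.5;-1 -3.5 10 0 0 0 0.5;-1 -3.5 20 0 0 0 0.5;-1 -3.5 25 0 0 0 0.5;-1 -3.5 25 0 0 0 0.5",
)

```text
t: 60.3
tcp_pos: [0.609, -0.0061, 0.0442]
tool_rot: [-0.024, 1.0, 0.0, -0.001]
force: [-1.1, 0.7, 0.5]
finger_gap: 0.75
gripper_force: 0.0
```

Request:
move_arm(
  commands="0 0 0 0 0 0 0.2;0 0 0 0 0 0 -0.1;0 0 0 0 0 0 -0.1;0 0 0 0 0 0 -0.3;0 0 0 0 0 0 -0.3",
)

```text
t: 60.92
tcp_pos: [0.61, -0.0063, 0.0454]
tool_rot: [-0.024, 1.0, -0.0, 0.001]
force: [-0.5, -0.5, 6.0]
finger_gap: 0.541
gripper_force: 41.5
```

Request:
move_arm(
  commands="0 0 0 0 0 0 -0.3;0 0 -10 0 0 0 -0.3;0 0 -30 0 0 0 -0.3;0 0 -30 0 0 0 -0.3;0 0 -30 0 0 0 -0.3",
)

```text
t: 61.55
tcp_pos: [0.609, -0.0061, 0.0744]
tool_rot: [-0.024, 1.0, 0.0, -0.0]
force: [0.3, 0.9, -0.5]
finger_gap: 0.543
gripper_force: 41.1
```

Run:
```python
from h import *
s=save("wrist","w24"); p,M,t=state()
g=cv2.cvtColor(s["image"],cv2.COLOR_RGB2GRAY)
h=cv2.cvtColor(s["image"],cv2.COLOR_RGB2HSV)
z=p[2]+.0075
for b in blobs((h[...,2]>150)&(h[...,1]<60),60,(220,180,300,310)): q=w(s,*b[0],z); print("white",b[0].round(),b[1],(M.T@(q-p)*1000).round(1))
l,r=lab(s,z,110,(200,170,320,310)); print("label",(M.T@(np.array([*l,z])-p)*1000).round(1))
s4=load("w9"); # blue held earlier: same features for reference
h=cv2.cvtColor(s4["image"],cv2.COLOR_RGB2HSV)
for b in blobs((h[...,2]>150)&(h[...,1]<60),60,(220,180,300,310)): print("w9",b[0].round(1),b[1])
go(.611,.0394,.0745,92.93)
```

```text
white [245. 251.] 317 [ 0.7 -8.6 -7.5]
white [277. 237.] 244 [ 9.7  9.2 -7.5]
white [276. 268.] 226 [-10.3   9.2  -7.5]
label [  1.  -12.2  -7.5]
w9 [277.  236.9] 204
w9 [276.4 267.9] 190
w9 [255.2 301.1] 197
GO [-4.3 45.4 -0.4] [ 0.  -0.1 -0.2] | at [ 0.6088 -0.0061  0.0741] gap 0.544 F [ 0.6 -0.3 -0.2]
```

Request:
move_arm(
  commands="-5.8 25 0 0 0 0 -0.3;-5.8 45.4 0 0 0 0 -0.3;-5.8 45.4 15 0 0 0 -0.3;-5.8 45.4 22 0 0 0 -0.3;-5.8 45.4 24 0 0 0 -0.3",
)

```text
t: 62.22
tcp_pos: [0.6124, 0.0388, 0.0495]
tool_rot: [-0.023, 1.0, 0.0, -0.001]
force: [-0.0, 0.1, -0.4]
finger_gap: 0.539
gripper_force: 41.1
```

Run:
```python
from h import *
go(.6125,.0394,.0465,92.93)
```

```text
GO [-0.1  0.6  3. ] [ 0.  -0.1 -0.3] | at [0.6124 0.0388 0.0495] gap 0.539 F [-0.   0.1 -0.4]
```

Request:
move_arm(
  commands="0 0.5 2 0 0 0 -0.3;0 0.5 3.5 0 0 0 -0.3;0 0.5 3.5 0 0 0 -0.3;0 0.5 3.5 0 0 0 0.3;0 0.5 3.5 0 0 0 0.3",
)

```text
t: 62.85
tcp_pos: [0.6133, 0.0399, 0.0476]
tool_rot: [-0.024, 1.0, -0.0, 0.0]
force: [0.5, 0.4, 0.1]
finger_gap: 0.653
gripper_force: 0.0
```

Request:
move_arm(
  commands="0 0 0 0 0 0 0.3;0 0 -20 0 0 0 0.3;0 0 -80 0 0 0 0.3;0 0 -160 0 0 0 1;37 -40 -160 0 0 0 1",
)

```text
t: 63.48
tcp_pos: [0.5828, -0.0012, 0.2124]
tool_rot: [-0.026, 1.0, -0.001, 0.006]
force: [0.0, -1.0, -0.5]
finger_gap: 0.999
gripper_force: 0.0
```

Request:
move_arm(
  commands="0 0 0 0 0 0 1;0 0 0 0 0 0 1;0 0 0 0 0 0 1;0 0 0 0 0 0 1;0 0 0 0 0 0 1",
)

```text
t: 64.1
tcp_pos: [0.5781, -0.0014, 0.2067]
tool_rot: [-0.024, 1.0, 0.0, -0.001]
force: [0.7, 0.2, -0.7]
finger_gap: 1.004
gripper_force: 0.0
```

Run:
```python
from h import *
s=save("wrist","w25"); p,M,t=state()
h=cv2.cvtColor(s["image"],cv2.COLOR_RGB2HSV)
for b in blobs((h[...,2]>170)&(h[...,1]<60),60,(160,165,330,250)):
    if b[1]<400: print("white",b[0].round(),b[1],"z46",w(s,*b[0],.046).round(4)[:2],"z52",w(s,*b[0],.052).round(4)[:2])
for b in blobs((abs(h[...,0].astype(int)-62)<14)&(h[...,1]>120)&(h[...,2]>80),60): print("btn",w(s,*b[0],.047).round(4),b[0].round(),b[1])
print(lab(s,.052,110,(150,100,370,330)),lab(s,.052,0,(60,100,260,330)))
go(.5350,.0695,.06,92.9)
```

```text
white [182. 173.] 277 z46 [ 0.5769 -0.0922] z52 [ 0.5753 -0.0905]
white [293. 172.] 244 z46 [0.5703 0.0371] z52 [0.5689 0.0363]
white [177. 210.] 102 z46 [ 0.6239 -0.1002] z52 [ 0.6214 -0.0983]
white [285. 209.] 98 z46 [0.616  0.0318] z52 [0.6137 0.0311]
white [191. 203.] 100 z46 [ 0.6136 -0.0824] z52 [ 0.6113 -0.0809]
white [301. 202.] 73 z46 [0.6065 0.0499] z52 [0.6044 0.0488]
white [193. 218.] 94 z46 [ 0.6334 -0.0814] z52 [ 0.6307 -0.08  ]
white [300. 217.] 91 z46 [0.6257 0.0505] z52 [0.6231 0.0494]
white [291. 236.] 203 z46 [0.6523 0.0413] z52 [0.6493 0.0404]
white [188. 237.] 175 z46 [ 0.6593 -0.0877] z52 [ 0.6561 -0.086 ]
btn [0.5359 0.0699 0.047 ] [325. 144.] 297
(array([0.61339589, 0.02729064]), (array([0.6146, 0.028 ]), 2.501368284225464, 0.0488, 0.0211)) (array([ 0.62150571, -0.1021449 ]), (array([ 0.6221, -0.1013]), 3.1899619102478027, 0.0489, 0.021))
GO [ 39.6  72.9 146.9] [ 0.  -0.  -0.2] | at [ 0.5781 -0.0014  0.2068] gap 1.0 F [ 0.3 -0.4  0.1]
```

Both are centred within about 1.5 mm. Press the button again.

Request:
move_arm(
  commands="39.5 73 60 0 0 0 -1;39.5 73 90 0 0 0 -1;39.5 73 120 0 0 0 -1;39.5 73 140 0 0 0 -1;39.5 73 147 0 0 0 -1",
)

```text
t: 64.78
tcp_pos: [0.5345, 0.0695, 0.059]
tool_rot: [-0.024, 1.0, 0.0, -0.001]
force: [-0.2, 0.2, -0.4]
finger_gap: -0.002
gripper_force: 0.0
```

Request:
move_arm(
  commands="0 0 5 0 0 0 -1;0 0 10 0 0 0 -1;0 0 14 0 0 0 -1;0 0 17 0 0 0 -1;0 0 19 0 0 0 -1",
)

```text
t: 65.4
tcp_pos: [0.5357, 0.0691, 0.0418]
tool_rot: [-0.024, 1.0, -0.0, 0.001]
force: [-1.5, -0.5, 15.7]
finger_gap: -0.002
gripper_force: 7.8
```

Request:
move_arm(
  commands="0 0 1 0 0 0 -1;0 0 2 0 0 0 -1;0 0 3 0 0 0 -1;0 0 3 0 0 0 -1;0 0 3 0 0 0 -1",
)

```text
t: 66.03
tcp_pos: [0.5357, 0.0691, 0.0417]
tool_rot: [-0.024, 1.0, -0.0, 0.001]
force: [-3.5, -0.6, 24.0]
finger_gap: -0.001
gripper_force: 12.4
```

Request:
move_arm(
  commands="0 0 -40 0 0 0 -1;0 0 -100 0 0 0 -1;0 0 -150 0 0 0 -1;50 -70 -190 0 0 0 -1;60 -90 -200 0 0 0 -1",
)

```text
t: 66.65
tcp_pos: [0.4786, -0.024, 0.2396]
tool_rot: [-0.025, 1.0, -0.0, 0.001]
force: [-0.0, -0.8, 0.4]
finger_gap: -0.002
gripper_force: 0.0
```

Request:
move_arm(
  commands="0 0 0 0 0 0 1;0 0 0 0 0 0 1;0 0 0 0 0 0 1;0 0 0 0 0 0 1;0 0 0 0 0 0 1",
)

```text
t: 67.28
tcp_pos: [0.4795, -0.0229, 0.2378]
tool_rot: [-0.024, 1.0, 0.0, -0.0]
force: [-0.9, 0.2, 0.6]
finger_gap: 0.995
gripper_force: 0.0
```

Run:
```python
from h import *
a=save("top","t10"); s=save("wrist","w26"); print(state()[0])
for n,hue,c,win in(("red",0,(.6191,-.0909),(60,90,300,330)),("blue",110,(.6119,.0387),(200,90,400,330))):
    u=px(s,(*c,.052)).astype(int); print(n,u,lab(s,.052,hue,(u[0]-25,u[1]-25,u[0]+25,u[1]+25))[0].round(4))
binfit(a,.606,-.349,-12.5,.142); binfit(load("t3"),.606,-.349,-12.5,.142)
```

```text
[ 0.47952062 -0.02308068  0.23802965]
red [207 265] [ 0.6216 -0.1019]
blue [298 265] [0.6137 0.0274]
bin [ 0.6064 -0.3474] -12.58 res 9.5 ref 95 94.97119
bin [ 0.6063 -0.3474] -12.31 res 9.7 ref 95 94.87988
```

Both cassettes are in place, the stack hasn't moved and the reels are hung. I hand in.

```bash
python3 -c "
from station import ticket
print(ticket.sign_off())"
```

```text
the job is handed in; nothing more can be done
None
```

The job is handed in, with no verdict returned: both cassettes lie centred in their bays, the button was pressed fully in (again at the end, after the knocked blue cassette was put back), bin_b and bin_c are nested in bin_a, and the white and cream reels hang on the middle and left pegs.

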